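# Unclip the parts tote and stow its lid in the rack

### The arm

A 6-joint arm with a two-finger parallel gripper is mounted at the origin on the work surface. World frame = base frame: x ahead of the robot, y to its left, z up, the work surface at z = 0. Lengths are in m, angles in rad, forces in N, time in s.
With the tool pointing down it reaches from about 0.275 to 0.725 m from the base axis. Payload 5.6 kg.
Tool frame: the origin (TCP) lies at the very end of the fingers, on their centre line; the grasp point (between the pads) lies 19 mm behind it (ctrl.grip_point_offset is the distance from the TCP to the grasp point, in m); z points along the fingers, y is the line along which they close (so a half turn about z gives the same grasp; the last joint's range is limited). The gripper opens to 85 mm and grips with 20 to 120 N. Pads are 22 mm wide; open, the fingers measure 114 mm over their backs; the gripper's body (76 mm by 85 mm) begins 54 mm behind the grasp point. The pads swing forward as they close: fully open they stand 13 mm farther back than shut.
Start: joints at [-0.961, 0.255, 0.108, 0, -1.424, -0.285], TCP at [0.176, -0.521, 0.231] pointing down, gripper open.
Joint ranges: [-2.95, 2.95], [-1.21, 1.97], [-1.09, 1.5], [-2.87, 1.71], [-2.94, -0.07], [-3.05, 3.05]. Speed limits (rad/s): [2.57, 2.57, 3.14, 3.14, 3.14, 3.14].

### API

Orientations are given as a unit quaternion [w, x, y, z].
In Python, from rig import ctrl gives the robot as it stands.
- The arm moves only by the tool jog_arm, never from a script. Its argument "plan" is a list of rows, each an object with "delta_rot": the turn, a rotation vector about the tool's x, y, z scaled (see below), a list of three; "translation": the shift along the tool's x, y, z scaled (see below), a list of three; "fingers": the opening, from 0 (shut) to 1 (fully open). A call has 1 to 12 rows; each row shifts and turns the commanded pose from where the row before left it, along the tool's axes as they then stand; what a row does not reach is not made up. The controller multiplies each number of a shift by 3 cm and each number of a turn by 0.15 rad. A row lasts 1/10 s, in which the tool goes at most 50 mm and 8.59 degrees, less where a joint would pass 70% of its speed; a pose out of reach is approached as far as the arm can. A call with a number of a shift or a turn outside -1 to 1 is refused whole. A call with a gripper value outside its range is refused whole. The fingers move at their own pace and stop on an object; "newtons" is the grip in N (left out, the last holds). Time passes only in rows, so rows that do not move let the fingers close. It gives the time, the measured TCP pose, the force, the opening and the grip force at its end, in the units of the state.
- ctrl.state(): the state, without advancing time (a new reading comes with each control period).
- ctrl.get_image(name): name is "scene" or "top" or "wrist"; returns a dict with "pixels" (480x640x3 uint8, red, green, blue), "mtx" (3x3 intrinsics, pixels), "world_from_camera" (4x4, takes a point from camera to world coordinates). Camera axes: x right, y up, looking along -z (the intrinsics and any distortion apply to the point x, -y, -z); pixel columns grow to the right and rows downward; lengths in m; the calibration is good to about 2 mm. A picture is of the moment at which its call begins. There is no depth.
- ctrl.close_job(): hands the job in; it is judged then, once.
Trained networks look in the newest picture that a camera, given by its name, has taken for a name from the list of things; names that differ only in an ending like _2 or _b are one class to them, and where a whole thing is asked for, a point or a joint stands for the part that bears it (a point fixed in the world has none). Each returns a list of dicts, best first, with "p" (0 to 1); they miss things now and then, are a little off and sometimes report something else, mostly with a low value. They report only what shows in the picture. A call takes as long as a camera call. They do not tell look-alikes from the thing itself.
- ctrl.regions_of(thing, camera): "mask" (480x640 bool, what is visible of it) and "extent" ([left, top, right, bottom] in pixels, round what is visible of it).
The state is a dict: "time_s": time; "q": joint angles; "joint_vel": joint speeds; "effort": joint torques, N m; "ee_pos": TCP position; "tool_rot": TCP orientation; "force": force on the tool from outside, world axes, zero at the start; "torque": the same for the moment, N m; "opening": finger opening in m; "grasp_force": force on a finger pad.
Only numpy, scipy, OpenCV 4.12 (cv2) and the standard library are available. Lean on these libraries where they do the work, as an engineer would, in place of code of your own. Each camera call takes 0.05 s, during which the arm holds its last target. There are 200 camera calls.

### The job

Flip both sprung wire clips off the ends of the grey parts tote until they snap open, lift the orange lid off and lay it flat, fin up, in the middle of the blue mat and let go of it. Then take the lid again and stand it on one short end in the wooden lid rack, right down on the pocket's floor, leaning on the back board with its fin facing out of the rack. Leave both clips open and the other things on the desk where they are.

Things in the scene. Friction and masses are not known exactly. Their poses are not given: they have to be found in the camera images.
- tote: Grey plastic tote fixed to the desk, 190 long (x) x 74 wide (y; 110 over its 6 mm high foot frame) x 76 high, yawed up to 0.35 rad. Origin: centre of its underside, on the desk. The lid lies recessed in it (gaps 3 mm at the sides, 4 mm at the ends) on a ledge 60 mm above the desk, its top 2 mm above the rim, so only the fin can be gripped. One clip on each short end.
- clip_near (a joint): Yellow wire bale clip, 8 mm wire, 50 wide, on the tote's -x end (near the robot). Level pivot at tote x -99, z 40 mm. Arms rise 43 mm, then reach 20 mm in to a bar across the lid's end. 0: shut; grows as the bar swings up and outwards, to 2.0 rad: open, bar level with the pivot, 146 mm from the tote's centre. Over-centre spring: pulls shut below 0.9 rad, snaps open beyond.
- clip_far (a joint): The same clip on the tote's +x end (away from the robot), mirrored: pivot at tote x +99 mm, the bar swings up and outwards to +x. Same values, same spring.
- clip_near_bar (a point): Middle of the near clip's cross bar (centre line). Shut: 79 mm from the tote's centre, 83 mm above the desk, 1 mm gap to the lid. A closed gripper lowered between bar and fin almost to the lid, then moved some 50 mm outwards along the tote, swings it over; it takes 3 to 12 N (rise with the bar by 4 mm and drop again, to save rubbing).
- clip_far_bar (a point): Middle of the far clip's cross bar, likewise.
- lid: Orange plastic lid, a slab 170 long (its x) x 56 wide (its y) x 18 thick, about 0.12 kg, with a black fin across its middle: 12 thick (along x), 52 wide (along y), rising 27 mm above the slab's top. Origin: centre of its underside; z towards the fin. Both ends are alike.
- lid_fin (a point): Middle of the lid's black fin, 33 mm above the lid's underside (15 mm above the slab's top, 12 mm below the fin's top edge).
- mat: Blue rounded mat fixed to the desk, 330 long (x) x 250 wide (y), 3 thick. Origin: its centre, underside; its top is at 3 mm.
- rack: Pale wooden lid rack fixed to the desk, 130 deep (x) x 100 wide (y), about 125 high. Front faces its own -x; origin: centre, on the desk. Its pocket leans back 0.349 rad: axis up along (0.342, 0, 0.940) in the rack's frame, floor square to it, back board 100 mm along it, cheeks 95 mm along it and 70 mm apart inside, front lip 18 mm high, 36 mm from the board. Open at the top and above the lip.
- rack_floor (a point): Middle of the pocket floor's rear edge, where floor and back board meet; at rack x = y = 0, 30 mm above the desk. Between the cheeks there is no room for fingers beside the lid: hold the lid near its upper end, above the cheeks.
- rack_back_top (a point): Middle of the back board's upper front edge, 100 mm from rack_floor along the pocket's axis.
- pot_blue: Small paint tin with blue label, 38 across, 42 high; origin at its underside. Bystander.
- pot_red: Small paint tin with red label, 38 across, 42 high; origin at its underside. Bystander.
- glue: Orange glue bottle with black cap, 42 across, 95 high; origin at its underside. Bystander.
- cutters: Red-handled side cutters lying flat, about 145 long along x, 11 high. Bystander.
- knife: Yellow and black hobby knife lying flat, 140 mm handle along x, 17 high. Bystander.
- sprue: Cream plastic frame of kit parts lying flat, 105 x 80, 5 high. Bystander.
Things that resemble listed ones, but are neither listed nor needed, are in the scene too. What is shaped like the lid but purple is not meant.

How it is judged:
On the way, in this order (a step that is already met when the one before it is completed fails the run):
1. both clips are flipped open while the lid still lies in the tote (value of joint each of clip_near, clip_far above 1.6 rad and distance between lid and tote below 0.068 m), for 0.2 s.
2. the lid lies flat, fin up, on the middle of the mat (within 80 mm of its centre), let go and at rest (horizontal distance between lid and mat below 0.08 m and angle between lid's own z axis and vertical below 0.06 rad and height (world z) of lid below 0.008 m and contact force between the fingers and lid below 0.2 N and linear speed of lid below 0.02 m/s), for 0.3 s.
At the end, for the whole second after the job is handed in: Both clips open (over 1.6 rad); the lid stands on a short end on the pocket floor, its origin 95 to 120 mm above the desk and within 12 mm of the rack's middle plane, fin outwards, its z axis 54 to 80 deg from vertical, twisted under 10 deg, at rest (value of joint each of clip_near, clip_far above 1.6 rad and angle between lid's own z axis and vertical between 0.95 and 1.4 rad and x of lid in the frame of rack between -0.005 and 0.045 m and y of lid in the frame of rack between -0.012 and 0.012 m and z of lid in the frame of rack between 0.095 and 0.12 m and angle between the y axis of lid and the y axis of rack, either way round below 0.17 rad and linear speed of lid below 0.02 m/s); the robot touches nothing.
It fails at once if a paint tin, the glue, the cutters, the knife or the sprue is pushed more than 30 mm from its place (distance of any of pot_blue, pot_red, glue, cutters, knife, sprue from where it was at the start of the episode above 0.03 m).
It also fails if it takes over 72 s, if anything falls off the work surface, if the arm or the gripper's body presses on something with over 40 N, if the wrist force passes 120 N, or if a joint passes its speed limit or range.

## Working session

There is one attempt and no reset: what is moved stays moved. The work goes in short steps, Python scripts to look and compute and a tool call to move; the robot and the scene stay as the last step left them, time stands still between calls to the robot, and variables do not carry over. Pictures are saved under pics/ and viewed, at most 10 in all, crops included, and the job is handed in when it is done.

Besides the shell and the picture viewer there is one more tool, called after ">>>" as a command line: name --argument value ..., lists and objects as JSON in quotes. jog_arm: Moves the arm, as the interface text tells. Shifts and turns lie within -1 to 1; 1 stands for 3 cm of shift or 0.15 rad of turn. Its arguments: {"type":"object","properties":{"plan":{"type":"array"},"newtons":{"type":"number"}},"required":["plan"]}

```bash
mkdir -p pics; ls; cat > h.py <<'E'
import numpy as np, cv2
from rig import ctrl
from scipy.spatial.transform import Rotation as R
def shot(cam, fn=None):
    im=ctrl.get_image(cam)
    if fn: cv2.imwrite('pics/'+fn, cv2.cvtColor(im['pixels'],cv2.COLOR_RGB2BGR))
    return im
def proj(im,P):
    P=np.atleast_2d(P);T=np.linalg.inv(im['world_from_camera'])
    c=(T[:3,:3]@P.T).T+T[:3,3]
    c=c*[1,-1,-1]; u=(im['mtx']@c.T).T
    return u[:,:2]/u[:,2:]
def ray(im,uv):
    d=np.linalg.inv(im['mtx'])@np.array([uv[0],uv[1],1.])
    T=im['world_from_camera']; d=T[:3,:3]@(d*[1,-1,-1])
    return T[:3,3],d/np.linalg.norm(d)
def atz(im,uv,z):
    o,d=ray(im,uv); return o+d*(z-o[2])/d[2]
def tri(obs):
    A=np.zeros((3,3));b=np.zeros(3)
    for im,uv in obs:
        o,d=ray(im,uv);M=np.eye(3)-np.outer(d,d);A+=M;b+=M@o
    return np.linalg.solve(A,b)
E
python3 - <<'E'
from h import *
s=shot('scene','s0.png');t=shot('top','t0.png')
for im in (s,t): print(im['mtx'].round(1).tolist(),im['world_from_camera'].round(3).tolist())
for n in ['tote','lid','mat','rack','lid_fin','pot_blue','pot_red','glue','cutters','knife','sprue','clip_near','clip_far']:
  for c in ('top','scene'):
    for r in ctrl.regions_of(n,c)[:3]:
        m=r['mask'];ys,xs=np.nonzero(m);print(n,c,round(r['p'],2),[int(v) for v in r['extent']],xs.mean().round(1),ys.mean().round(1))
E
```

```text
pics
[[529.0, 0.0, 317.4], [0.0, 529.0, 238.9], [0.0, 0.0, 1.0]] [[-0.881, -0.296, 0.368, 0.887], [0.473, -0.552, 0.687, 0.69], [-0.0, 0.779, 0.627, 0.764], [0.0, 0.0, 0.0, 1.0]]
[[446.1, 0.0, 320.1], [0.0, 446.1, 245.0], [0.0, 0.0, 1.0]] [[-0.025, 0.99, -0.137, 0.403], [-0.999, -0.029, -0.028, -0.066], [-0.032, 0.137, 0.99, 0.971], [0.0, 0.0, 0.0, 1.0]]
tote top 0.7 [409, 188, 471, 294] 435.5 243.3
tote scene 0.95 [209, 177, 301, 234] 255.1 209.8
tote scene 0.3 [281, 173, 300, 203] 291.3 183.9
lid top 0.94 [449, 341, 521, 419] 487.8 378.8
lid top 0.77 [427, 202, 468, 283] 447.1 239.2
lid top 0.59 [339, 123, 360, 153] 348.0 138.8
lid scene 0.58 [307, 151, 373, 176] 340.4 167.6
lid scene 0.56 [220, 172, 288, 200] 253.2 189.1
mat top 0.86 [234, 160, 352, 304] 292.5 232.8
mat top 0.52 [427, 198, 467, 284] 446.8 240.1
mat scene 0.65 [216, 257, 380, 364] 299.2 309.7
rack top 0.71 [117, 228, 193, 293] 157.3 259.2
rack scene 0.71 [360, 329, 458, 432] 409.2 385.4
lid_fin top 0.92 [454, 338, 526, 418] 487.9 378.8
lid_fin top 0.85 [427, 196, 466, 282] 447.0 238.9
lid_fin scene 0.76 [310, 152, 
[... 849 characters left out ...]
478, 253, 547, 317] 512.9 284.0
knife scene 0.66 [257, 158, 276, 180] 268.3 169.2
sprue top 0.95 [501, 171, 543, 225] 517.0 196.5
sprue scene 0.74 [171, 178, 212, 199] 191.2 188.8
sprue scene 0.32 [283, 173, 299, 202] 291.5 183.3
clip_near top 0.8 [425, 273, 459, 295] 440.5 283.1
clip_near top 0.36 [477, 254, 546, 312] 512.5 283.4
clip_near top 0.21 [120, 231, 197, 293] 157.3 259.0
clip_near scene 0.57 [284, 174, 298, 201] 291.2 183.4
clip_near scene 0.31 [363, 332, 458, 431] 409.1 385.3
clip_far top 0.75 [211, 331, 234, 346] 222.9 337.0
clip_far top 0.45 [440, 185, 466, 207] 449.9 198.0
clip_far scene 0.68 [208, 184, 223, 218] 215.0 197.8
clip_far scene 0.52 [219, 255, 380, 362] 299.5 309.6
```

View pics/t0.png

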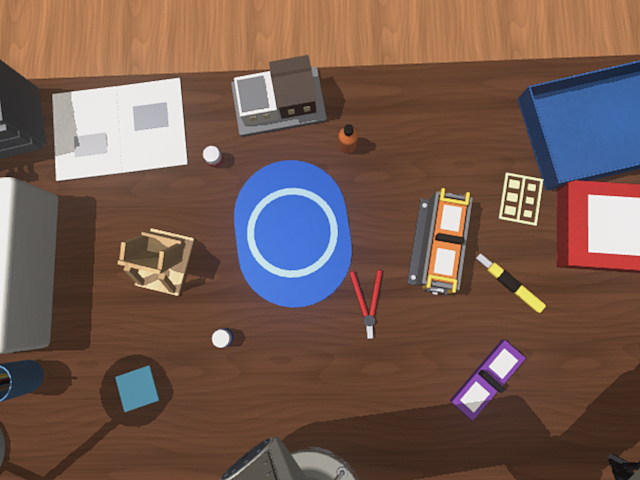

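View pics/s0.png

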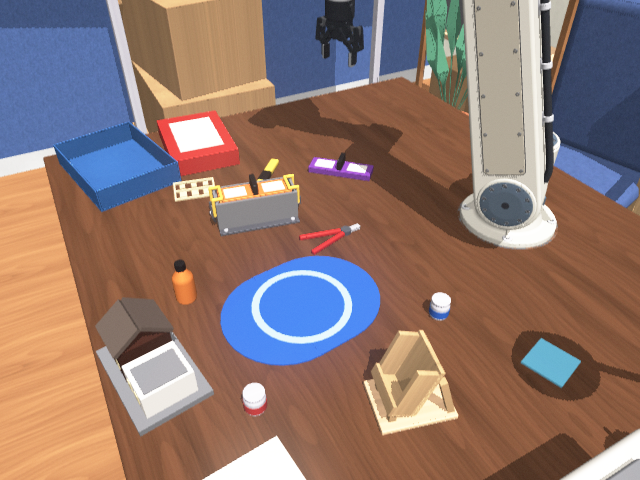

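The top view shows the mat at (292,233), the tote at (440,243) with its orange lid, the rack at (157,260), and the purple decoy at (488,379). The scene view shows the tote at (255,210) and the rack at (410,385). I'll zoom in on the tote and rack.

```bash
python3 - <<'E'
import cv2,numpy as np
s=cv2.imread('pics/s0.png');t=cv2.imread('pics/t0.png')
def c(i,x,y,w,h): return cv2.resize(i[y:y+h,x:x+w],(400,300),interpolation=cv2.INTER_CUBIC)
a=np.hstack([c(t,95,215,120,90),c(s,340,325,140,105)]);b=np.hstack([c(t,370,180,160,120),c(s,195,160,120,90)])
cv2.imwrite('pics/c0.png',np.vstack([a,b]))
E
python3 - <<'E'
import sys;sys.path.insert(0,'.')
from h import *
s=shot('scene');t=shot('top')
np.savez('cal.npz',sm=s['mtx'],sw=s['world_from_camera'],tm=t['mtx'],tw=t['world_from_camera'])
def col(im,lo,hi):
    return cv2.inRange(cv2.cvtColor(im['pixels'],cv2.COLOR_RGB2HSV),lo,hi)
for im,n in((t,'t'),(s,'s')):
    m=col(im,(105,150,90),(120,255,255)); k,l,st,ce=cv2.connectedComponentsWithStats(m)
    for i in range(1,k):
        if st[i,4]>2500: 
            p=np.argwhere(l==i)[:,::-1]
            hull=cv2.convexHull(p.astype(np.int32))[:,0]
            w=np.array([atz(im,q,.003)[:2] for q in hull],np.float32)
            M=cv2.moments(w.reshape(-1,1,2)); print(n,'mat',st[i],M['m10']/M['m00'],M['m01']/M['m00'],cv2.minAreaRect(w))
E
```

```text
t mat [ 529   61  111  122 8880] 0.8012315845233979 -0.649291502190995 ((0.798029899597168, -0.6681330800056458), (0.2324887365102768, 0.25903481245040894), 11.51715087890625)
t mat [ 235  161  117  146 7331] 0.5682129681042112 0.023352477678233924 ((0.568317711353302, 0.023179247975349426), (0.3283049464225769, 0.24935370683670044), 6.346897602081299)
t mat [ 255  195   75   75 4452] 0.5687648363826392 0.023913230275231886 ((0.5687693357467651, 0.023846335709095), (0.1640646755695343, 0.16553056240081787), 88.4273452758789)
s mat [  54  122  111   89 6003] 0.7811261787121793 -0.7320703429247907 ((0.7719913125038147, -0.7230327129364014), (0.25532156229019165, 0.42072147130966187), 11.079543113708496)
s mat [ 221  256  159  109 6828] 0.5656666748919962 0.02385786231481712 ((0.5656064748764038, 0.023805908858776093), (0.32815954089164734, 0.2501222789287567), 6.539175033569336)
s mat [ 260  276   84   61 4020] 0.5648533455816916 0.022805066398644987 ((0.5655391812324524, 0.023587800562381744), (0.16458864510059357, 0.1665959507226944), 61.76667785644531)
```

View pics/c0.png

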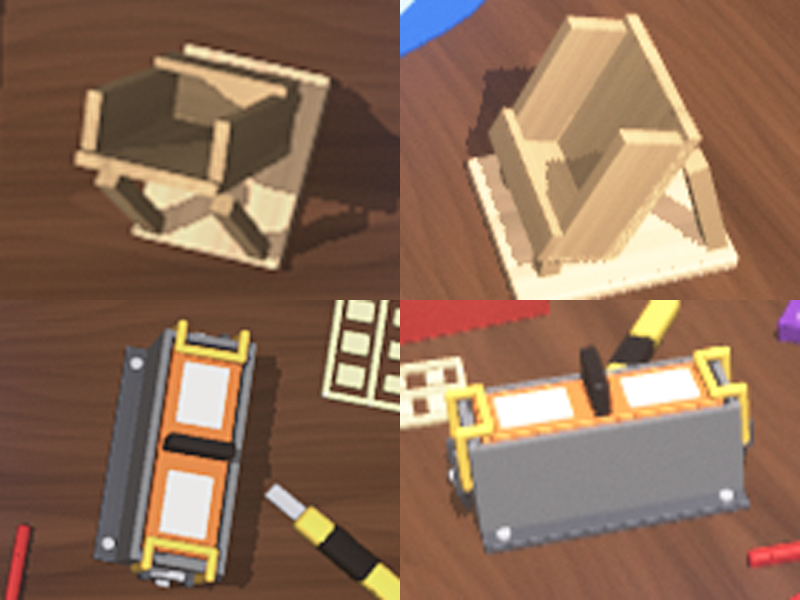

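The crops show the rack's pocket opening towards world +x: the lip is at the image top in the top view, and the struts are on the robot's side. The tote's near clip is at about (442,279) and the far clip at about (455,201) in the top view. Next I'll fit both poses from the two views.

```bash
cat > fit.py <<'E'
from h import *
from scipy.optimize import least_squares
z=np.load('cal.npz')
T=dict(mtx=z['tm'],world_from_camera=z['tw'],pixels=cv2.imread('pics/t0.png')[:,:,::-1])
S=dict(mtx=z['sm'],world_from_camera=z['sw'],pixels=cv2.imread('pics/s0.png')[:,:,::-1])
def place(p,L):
    c,s=np.cos(p[2]),np.sin(p[2]);L=np.atleast_2d(L)
    return np.c_[p[0]+c*L[:,0]-s*L[:,1],p[1]+s*L[:,0]+c*L[:,1],L[:,2]]
E
python3 - <<'E'
from fit import *
# white labels on orange lid
for im,n,box in((T,'t',(415,190,475,295)),(S,'s',(215,165,300,205))):
    hsv=cv2.cvtColor(np.ascontiguousarray(im['pixels']),cv2.COLOR_RGB2HSV)
    m=cv2.inRange(hsv,(0,0,175),(180,60,255)); k=np.zeros_like(m);k[box[1]:box[3],box[0]:box[2]]=1
    nn,l,st,ce=cv2.connectedComponentsWithStats(m*k)
    im['lab']=[ce[i] for i in range(1,nn) if st[i,4]>60]; print(n,[(c.round(1),atz(im,c,.078).round(4)) for c in im['lab']])
a=sorted(T['lab'],key=lambda c:c[1]); b=sorted(S['lab'],key=lambda c:c[0])
P=[tri([(T,a[i]),(S,b[i])]) for i in (0,1)]; print('tri labels far,near',np.round(P,4))
d=P[0]-P[1];c=(P[0]+P[1])/2; tote=[c[0],c[1],np.arctan2(d[1],d[0])]; print('tote',np.round(tote,4),np.linalg.norm(d))
# rack
tp=[(150.5,228.5),(193.4,237.5),(179,296),(134.9,286),(139.7,264.5)]
sp=[(364.5,381),(382,429.3),(458.3,416.7),(430.3,353)]
def res(p):
    zb=p[3]; B=[(-.065,.05,zb),(-.065,-.05,zb),(.065,-.05,zb),(.065,.05,zb),(.0342,0,.124)]
    # names as seen: yaw ~ pi : rack +y -> world -y
    W=place(p,B); t=W[[1,0,3,2,4]]; s=W[[0,1,2,4]]
    return np.r_[(proj(T,t)-tp).ravel(),(proj(S,s)-sp).ravel()]
best=None
r=least_squares(res,[.5,.3,np.pi-.2,.008],loss='soft_l1'); print('rack',r.x.round(4),res(r.x).reshape(-1,2).round(1).tolist())
np.savez('pose0.npz',tote=tote,rack=r.x[:3])
def draw(im,lines,pose,col):
    for L in lines:
        q=proj(im,place(pose,L)); cv2.polylines(im['v'],[np.round(q*256).astype(np.int32)],False,col,1,cv2.LINE_AA,8) if 0 else [cv2.line(im['v'],tuple(((q[i]-im['o']+.5)*im['k']).astype(int)),tuple(((q[i+1]-im['o']+.5)*im['k']).astype(int)),col,1,cv2.LINE_AA) for i in range(len(q)-1)]
ax=np.array([.342,0,.94]);fl=np.array([0,0,.03]);n=np.array([-.94,0,.342]);y=np.array([0,1,0])
rl=[[(-.065,-.05,.008),(-.065,.05,.008),(.065,.05,.008),(.065,-.05,.008),(-.065,-.05,.008)],
 [fl-.035*y,fl+.035*y,fl+.035*y+.1*ax,fl-.035*y+.1*ax,fl-.035*y],[fl-.035*y+.036*n+.018*ax,fl+.035*y+.036*n+.018*ax]]
tl=[[(-.085,-.028,.078),(-.085,.028,.078),(.085,.028,.078),(.085,-.028,.078),(-.085,-.028,.078)],[(.079,-.025,.083),(.079,.025,.083)],[(-.079,-.025,.083),(-.079,.025,.083)],
 [(0,-.026,.105),(0,.026,.105)],[(-.095,-.055,0),(-.095,.055,0),(.095,.055,0),(.095,-.055,0),(-.095,-.055,0)]]
out=[]
for pose,ls,bx in ((r.x,rl,[(T,(95,215)),(S,(340,330))]),(tote,tl,[(T,(380,185)),(S,(195,155))])):
    row=[]
    for im,o in bx:
        im['o']=np.array(o);im['k']=400/120; im['v']=cv2.resize(im['pixels'][o[1]:o[1]+90,o[0]:o[0]+120,::-1],(400,300),interpolation=cv2.INTER_CUBIC)
        if im is T and pose is tote: pass
        draw(im,ls,pose,(0,255,0)); row.append(im['v'])
    out.append(np.hstack(row))
cv2.imwrite('pics/o0.png',np.vstack(out))
st=ctrl.state(); print(st['ee_pos'],st['tool_rot'],st['q'])
E
```

```text
t [(array([450.7, 217.7]), array([ 0.5746, -0.3053,  0.078 ])), (array([444.2, 261.4]), array([ 0.4864, -0.2867,  0.078 ]))]
s [(array([272.4, 185.9]), array([ 0.4826, -0.2882,  0.078 ])), (array([234.6, 191.9]), array([ 0.5707, -0.3068,  0.078 ]))]
tri labels far,near [[ 0.5729 -0.3039  0.0808]
 [ 0.4851 -0.2853  0.0807]]
tote [ 0.529  -0.2946 -0.2081] 0.08975484052794344
rack [0.5092 0.3041 2.8975 0.0102] [[-0.1, -0.2], [0.3, 0.3], [-0.5, -0.2], [-0.3, -0.2], [-2.4, 8.5], [-3.1, -0.1], [-0.8, 3.5], [-0.7, -2.0], [6.7, -4.3]]
[ 0.17552625 -0.52123535  0.23127206] [ 4.30645347e-06 -1.61667695e-01  9.86845255e-01  8.74802236e-06] [-9.61430206e-01  2.55117177e-01  1.08200856e-01 -1.54962903e-05
 -1.42389206e+00 -2.84603163e-01]
```

View pics/o0.png

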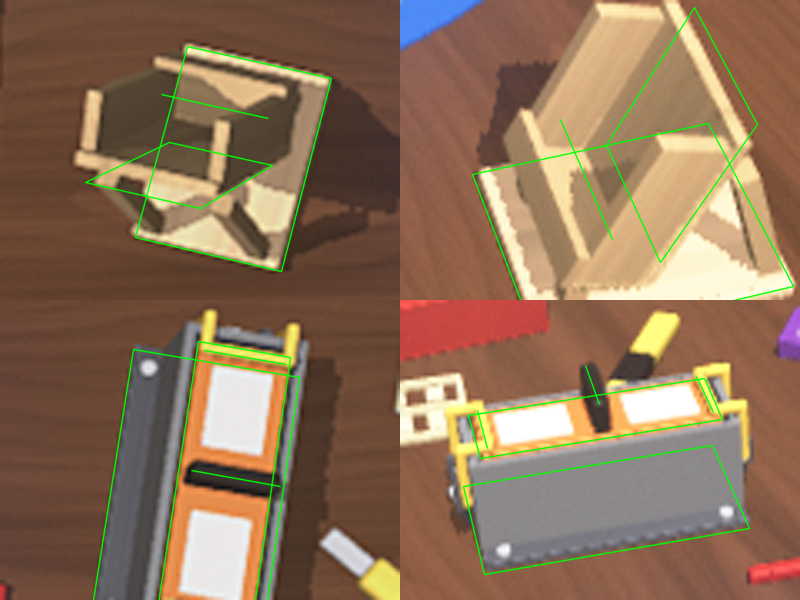

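Both fits agree to within a few mm for the tote; I'll refine the rack pocket later. I'm starting with the near clip: shut the fingers and turn the tool to line up with the tote.

>>> jog_arm --plan '[{"delta_rot": [0, 0, -0.99], "translation": [0, 0, 0], "fingers": 0}, {"delta_rot": [0, 0, -0.99], "translation": [0, 0, 0], "fingers": 0}, {"delta_rot": [0, 0, -0.99], "translation": [0, 0, 0], "fingers": 0}, {"delta_rot": [0, 0, -0.99], "translation": [0, 0, 0], "fingers": 0}, {"delta_rot": [0, 0, -0.99], "translation": [0, 0, 0], "fingers": 0}, {"delta_rot": [0, 0, -0.99], "translation": [0, 0, 0], "fingers": 0}, {"delta_rot": [0, 0, -0.98], "translation": [0, 0, 0], "fingers": 0}]'

```text
time_s: 2.2
ee_pos: [0.1755, -0.5212, 0.2313]
tool_rot: [-0.0, -0.632, 0.775, 0.0]
force: [-0.5, -0.7, -0.8]
opening: -0.0
grasp_force: 0.0
```

>>> jog_arm --plan '[{"delta_rot": [0, 0, 0], "translation": [-0.98, -0.86, 0.3], "fingers": 0}, {"delta_rot": [0, 0, 0], "translation": [-0.98, -0.86, 0.3], "fingers": 0}, {"delta_rot": [0, 0, 0], "translation": [-0.98, -0.86, 0.3], "fingers": 0}, {"delta_rot": [0, 0, 0], "translation": [-0.98, -0.86, 0.3], "fingers": 0}, {"delta_rot": [0, 0, 0], "translation": [-0.98, -0.86, 0.3], "fingers": 0}, {"delta_rot": [0, 0, 0], "translation": [-0.98, -0.86, 0.3], "fingers": 0}, {"delta_rot": [0, 0, 0], "translation": [-0.98, -0.86, 0.3], "fingers": 0}, {"delta_rot": [0, 0, 0], "translation": [-0.98, -0.86, 0.3], "fingers": 0}, {"delta_rot": [0, 0, 0], "translation": [-0.98, -0.86, 0.3], "fingers": 0}, {"delta_rot": [0, 0, 0], "translation": [-0.98, -0.86, 0.3], "fingers": 0}, {"delta_rot": [0, 0, 0], "translation": [0, 0, 0], "fingers": 0}]'

```text
time_s: 3.3
ee_pos: [0.491, -0.284, 0.1394]
tool_rot: [-0.0, -0.631, 0.776, 0.001]
force: [-0.7, 0.3, -1.1]
opening: 0.0
grasp_force: 0.0
```

```bash
cat >> h.py <<'E'
def go(P):  # print moves to world point(s) in tool units from the present pose
    s=ctrl.state();w,x,y,z=s['tool_rot'];r=R.from_quat([x,y,z,w]);p=np.array(s['ee_pos'])
    print('t',round(s['time_s'],2),'tcp',p.round(4),'axes x,y,z',r.as_matrix().T.round(3).tolist(),'F',np.round(s['force'],1),'open',round(s['opening'],4),'grip',np.round(s['grasp_force'],1),'q',np.round(s['q'],2))
    for Q in P:
        d=r.inv().apply(np.array(Q)-p)/.03; n=int(np.ceil(max(abs(d).max(),np.linalg.norm(d)/1.6))); print('to',np.round(Q,4),'total',d.round(2),'rows',n,'each',(d/max(n,1)).round(3)); p=np.array(Q)
def tl(x,z,y=0):
    t=np.load('pose0.npz')['tote'];c,s=np.cos(t[2]),np.sin(t[2]);return [t[0]+c*x-s*y,t[1]+s*x+c*y,z]
E
python3 -c "
from h import *
shot('wrist','w1.png')
go([tl(-.042,.125),tl(-.042,.081),tl(-.075,.085),tl(-.112,.081)])
t=shot('wrist'); print(proj(t,[tl(0,.105),tl(-.079,.083),tl(.079,.083)]).round(1))"
```

```text
t 3.35 tcp [ 0.4898 -0.2853  0.1402] axes x,y,z [[-0.204, -0.979, -0.0], [-0.979, 0.204, 0.002], [-0.002, 0.001, -1.0]] F [-0.3 -0.9  0.2] open -0.0002 grip 0.0 q [-0.25  0.33 -0.02 -0.   -1.22  0.05]
to [ 0.4879 -0.2859  0.125 ] total [0.03 0.05 0.51] rows 1 each [0.033 0.054 0.507]
to [ 0.4879 -0.2859  0.081 ] total [ 0.   -0.    1.47] rows 2 each [ 0.    -0.001  0.733]
to [ 0.4556 -0.2791  0.085 ] total [-0.    1.1  -0.13] rows 2 each [-0.002  0.55  -0.066]
to [ 0.4194 -0.2715  0.081 ] total [-0.    1.23  0.14] rows 2 each [-0.002  0.617  0.068]
[[247.  265.6]
 [384.4 252.8]
 [123.7 252.5]]
```

View pics/w1.png

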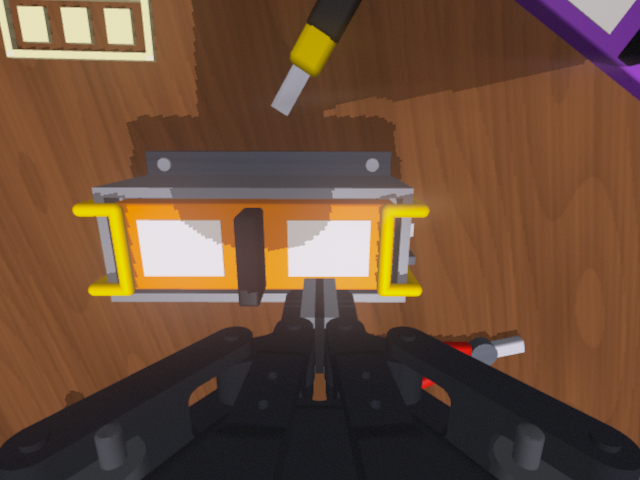

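The wrist view shows the fin at (250,255), the near bar at (387,250) and the far bar at (122,250). These match the projected pose to about 2 mm. I'll lower the tool and flip the near clip.

>>> jog_arm --plan '[{"delta_rot": [0, 0, 0], "translation": [0.03, 0.05, 0.9], "fingers": 0}, {"delta_rot": [0, 0, 0], "translation": [0, 0, 0.85], "fingers": 0}, {"delta_rot": [0, 0, 0], "translation": [0, 0, 0.18], "fingers": 0}, {"delta_rot": [0, 0, 0], "translation": [0, 0.4, 0], "fingers": 0}, {"delta_rot": [0, 0, 0], "translation": [0, 0.4, -0.04], "fingers": 0}, {"delta_rot": [0, 0, 0], "translation": [0, 0.4, -0.06], "fingers": 0}, {"delta_rot": [0, 0, 0], "translation": [0, 0.4, -0.04], "fingers": 0}, {"delta_rot": [0, 0, 0], "translation": [0, 0.4, 0.04], "fingers": 0}, {"delta_rot": [0, 0, 0], "translation": [0, 0.4, 0.06], "fingers": 0}, {"delta_rot": [0, 0, 0], "translation": [0, 0.2, 0.04], "fingers": 0}]'

```text
time_s: 4.4
ee_pos: [0.4101, -0.2714, 0.0848]
tool_rot: [0.001, -0.63, 0.777, -0.001]
force: [-0.4, 0.5, 0.3]
opening: -0.0002
grasp_force: 0.0
```

```bash
python3 -c "
from h import *
shot('wrist','w2.png')
go([tl(-.118,.081),tl(-.118,.13),tl(.042,.13),tl(.042,.081)])
"
```

```text
t 4.45 tcp [ 0.4089 -0.2709  0.0839] axes x,y,z [[-0.207, -0.978, -0.0], [-0.978, 0.207, 0.0], [-0.0, 0.0, -1.0]] F [-2.1  0.8 -1.2] open -0.0 grip 0.0 q [-0.27  0.24 -0.31 -0.   -1.03  0.06]
to [ 0.4136 -0.2702  0.081 ] total [-0.05 -0.15  0.1 ] rows 1 each [-0.055 -0.149  0.098]
to [ 0.4136 -0.2702  0.13  ] total [-0.    0.   -1.63] rows 2 each [-0.     0.    -0.817]
to [ 0.5701 -0.3033  0.13  ] total [-0.   -5.33 -0.  ] rows 6 each [-0.    -0.889 -0.   ]
to [ 0.5701 -0.3033  0.081 ] total [ 0.   -0.    1.63] rows 2 each [ 0.    -0.     0.817]
```

```bash
cat >> h.py <<'E'
def yellow(im,sign,th):
    # mean yellow share along bar for clip angle th
    a=.435-th; x=.099-.0474*np.sin(a); z=.04+.0474*np.cos(a)
    q=proj(im,[tl(sign*x,z,y) for y in np.linspace(-.018,.018,9)]).round().astype(int)
    v=[]
    hsv=cv2.cvtColor(im['pixels'],cv2.COLOR_RGB2HSV)
    for u,w in q:
        if 0<=u<640 and 0<=w<480: h=hsv[w,u]; v.append(18<h[0]<34 and h[1]>150)
    return round(float(np.mean(v)),2) if v else None
E
python3 -c "
from h import *
for c in('top','wrist','scene'):
  im=shot(c); print(c,[(s,th,yellow(im,s,th)) for s in(-1,1) for th in(0,.5,1,1.5,2)])"
```

```text
top [(-1, 0, 0.0), (-1, 0.5, 0.0), (-1, 1, 0.0), (-1, 1.5, 0.0), (-1, 2, 0.0), (1, 0, 1.0), (1, 0.5, 0.0), (1, 1, 0.0), (1, 1.5, 0.0), (1, 2, 0.0)]
wrist [(-1, 0, 0.0), (-1, 0.5, 0.0), (-1, 1, 0.0), (-1, 1.5, 0.11), (-1, 2, 0.0), (1, 0, None), (1, 0.5, None), (1, 1, None), (1, 1.5, None), (1, 2, None)]
scene [(-1, 0, 0.0), (-1, 0.5, 0.0), (-1, 1, 0.0), (-1, 1.5, 0.89), (-1, 2, 0.44), (1, 0, 0.0), (1, 0.5, 0.33), (1, 1, 0.0), (1, 1.5, 0.0), (1, 2, 0.0)]
```

>>> jog_arm --plan '[{"delta_rot": [0, 0, 0], "translation": [0, 0, -0.8], "fingers": 0}, {"delta_rot": [0, 0, 0], "translation": [0, 0, -0.8], "fingers": 0}, {"delta_rot": [0, 0, 0], "translation": [0, -0.92, 0], "fingers": 0}, {"delta_rot": [0, 0, 0], "translation": [0, -0.92, 0], "fingers": 0}, {"delta_rot": [0, 0, 0], "translation": [0, -0.92, 0], "fingers": 0}, {"delta_rot": [0, 0, 0], "translation": [0, -0.92, 0], "fingers": 0}, {"delta_rot": [0, 0, 0], "translation": [0, -0.92, 0], "fingers": 0}, {"delta_rot": [0, 0, 0], "translation": [0, -0.92, 0], "fingers": 0}, {"delta_rot": [0, 0, 0], "translation": [0, 0, 0.5], "fingers": 0}, {"delta_rot": [0, 0, 0], "translation": [0, 0, 0], "fingers": 0}]'

```text
time_s: 5.6
ee_pos: [0.572, -0.3048, 0.113]
tool_rot: [-0.001, -0.63, 0.777, 0.003]
force: [-0.1, 0.3, -1.7]
opening: -0.0003
grasp_force: 0.0
```

```bash
python3 -c "
from h import *
im=shot('top'); print([(s,th,yellow(im,s,th)) for s in(-1,1) for th in(0,1.7,1.8,1.9,2)])
im=shot('scene'); print([(s,th,yellow(im,s,th)) for s in(-1,1) for th in(0,1.7,1.8,1.9,2)])
go([tl(.042,.082)])"
```

```text
[(-1, 0, 0.0), (-1, 1.7, 0.22), (-1, 1.8, 0.11), (-1, 1.9, 0.11), (-1, 2, 0.22), (1, 0, 0.0), (1, 1.7, 0.0), (1, 1.8, 0.0), (1, 1.9, 0.0), (1, 2, 0.0)]
[(-1, 0, 0.0), (-1, 1.7, 0.0), (-1, 1.8, 0.0), (-1, 1.9, 0.11), (-1, 2, 0.67), (1, 0, 0.67), (1, 1.7, 0.0), (1, 1.8, 0.0), (1, 1.9, 0.0), (1, 2, 0.0)]
t 5.7 tcp [ 0.5723 -0.3055  0.1158] axes x,y,z [[-0.206, -0.978, 0.0], [-0.978, 0.206, 0.002], [-0.002, 0.0, -1.0]] F [0.4 0.5 0.3] open 0.0003 grip 0.0 q [-0.25  0.5   0.18  0.   -1.25  0.04]
to [ 0.5701 -0.3033  0.082 ] total [-0.06  0.08  1.13] rows 2 each [-0.029  0.041  0.564]
```

>>> jog_arm --plan '[{"delta_rot": [0, 0, 0], "translation": [-0.06, 0.05, 0.7], "fingers": 0}, {"delta_rot": [0, 0, 0], "translation": [0, 0, 0.44], "fingers": 0}, {"delta_rot": [0, 0, 0], "translation": [0, 0, 0], "fingers": 0}, {"delta_rot": [0, 0, 0], "translation": [0, -0.4, 0], "fingers": 0}, {"delta_rot": [0, 0, 0], "translation": [0, -0.4, -0.04], "fingers": 0}, {"delta_rot": [0, 0, 0], "translation": [0, -0.4, -0.06], "fingers": 0}, {"delta_rot": [0, 0, 0], "translation": [0, -0.4, -0.04], "fingers": 0}, {"delta_rot": [0, 0, 0], "translation": [0, -0.4, 0.04], "fingers": 0}, {"delta_rot": [0, 0, 0], "translation": [0, -0.4, 0.06], "fingers": 0}, {"delta_rot": [0, 0, 0], "translation": [0, -0.3, 0.04], "fingers": 0}, {"delta_rot": [0, 0, 0], "translation": [0, 0, -0.9], "fingers": 0}, {"delta_rot": [0, 0, 0], "translation": [0, 0, -0.9], "fingers": 0}]'

```text
time_s: 6.9
ee_pos: [0.6505, -0.3203, 0.1367]
tool_rot: [-0.001, -0.63, 0.777, 0.001]
force: [-0.0, -0.8, 1.1]
opening: -0.0002
grasp_force: 0.0
```

```bash
python3 -c "
from h import *
a=shot('top');b=shot('scene')
v=np.hstack([cv2.resize(a['pixels'][180:300,380:500],(400,400)),cv2.resize(b['pixels'][150:240,195:315],(400,400))])
cv2.imwrite('pics/clips.png',v[:,:,::-1])
go([tl(0,.16),tl(0,.092)])"
```

```text
t 7.0 tcp [ 0.653  -0.3218  0.1426] axes x,y,z [[-0.206, -0.979, 0.003], [-0.978, 0.206, -0.009], [0.008, -0.005, -1.0]] F [-0.3 -0.1  1.1] open 0.0004 grip 0.0 q [-0.24  0.64  0.49  0.   -1.41  0.03]
to [ 0.529  -0.2946  0.16  ] total [-0.03  4.23 -0.62] rows 5 each [-0.006  0.845 -0.124]
to [ 0.529  -0.2946  0.092 ] total [-0.01  0.02  2.27] rows 3 each [-0.002  0.007  0.756]
```

View pics/clips.png

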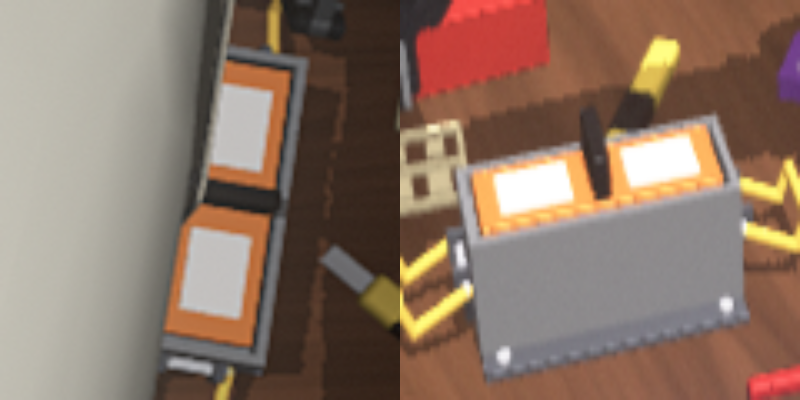

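The scene crop shows both clips lying open at (425,290) and (790,200), with the lid still in the tote. I'll grip the fin next.

>>> jog_arm --plan '[{"delta_rot": [0, 0, 0], "translation": [0, 0.85, -0.12], "fingers": 0.6}, {"delta_rot": [0, 0, 0], "translation": [0, 0.85, -0.12], "fingers": 0.6}, {"delta_rot": [0, 0, 0], "translation": [0, 0.85, -0.12], "fingers": 0.6}, {"delta_rot": [0, 0, 0], "translation": [0, 0.85, -0.12], "fingers": 0.6}, {"delta_rot": [0, 0, 0], "translation": [-0.03, 0.83, -0.1], "fingers": 0.6}, {"delta_rot": [0, 0, 0], "translation": [0, 0, 0], "fingers": 0.6}, {"delta_rot": [0, 0, 0], "translation": [0, 0, 0.8], "fingers": 0.6}]'

```text
time_s: 7.7
ee_pos: [0.529, -0.2944, 0.1343]
tool_rot: [0.002, -0.63, 0.777, -0.004]
force: [0.1, -0.2, -0.7]
opening: 0.0514
grasp_force: 0.0
```

```bash
python3 -c "
from h import *
go([tl(0,.082)])"
```

```text
t 7.7 tcp [ 0.529  -0.2944  0.1343] axes x,y,z [[-0.206, -0.979, 0.002], [-0.979, 0.206, -0.009], [0.008, -0.004, -1.0]] F [ 0.1 -0.2 -0.7] open 0.0514 grip 0.0 q [-0.25  0.4   0.07  0.   -1.23  0.04]
to [ 0.529  -0.2946  0.082 ] total [0.   0.01 1.74] rows 2 each [0.001 0.007 0.871]
```

>>> jog_arm --plan '[{"delta_rot": [0, 0, 0], "translation": [0, 0, 0.8], "fingers": 0.6}, {"delta_rot": [0, 0, 0], "translation": [0, 0, 0.6], "fingers": 0.6}, {"delta_rot": [0, 0, 0], "translation": [0, 0, 0.3], "fingers": 0.6}, {"delta_rot": [0, 0, 0], "translation": [0, 0, 0], "fingers": 0.6}, {"delta_rot": [0, 0, 0], "translation": [0, 0, 0], "fingers": 0}, {"delta_rot": [0, 0, 0], "translation": [0, 0, 0], "fingers": 0}, {"delta_rot": [0, 0, 0], "translation": [0, 0, 0], "fingers": 0}, {"delta_rot": [0, 0, 0], "translation": [0, 0, 0], "fingers": 0}, {"delta_rot": [0, 0, 0], "translation": [0, 0, 0], "fingers": 0}]' --newtons 50

```text
time_s: 8.6
ee_pos: [0.5278, -0.2934, 0.08]
tool_rot: [0.001, -0.63, 0.777, -0.001]
force: [0.4, 0.6, 5.7]
opening: 0.0114
grasp_force: 49.8
```

```bash
python3 -c "
from h import *
go([tl(0,.16)])"
```

```text
t 8.6 tcp [ 0.5278 -0.2934  0.08  ] axes x,y,z [[-0.206, -0.979, 0.001], [-0.979, 0.206, -0.003], [0.002, -0.001, -1.0]] F [0.4 0.6 5.7] open 0.0114 grip 49.8 q [-0.25  0.44 -0.01  0.   -1.11  0.04]
to [ 0.529  -0.2946  0.16  ] total [ 0.03 -0.05 -2.67] rows 3 each [ 0.011 -0.018 -0.889]
```

>>> jog_arm --plan '[{"delta_rot": [0, 0, 0], "translation": [0, 0, -0.3], "fingers": 0}, {"delta_rot": [0, 0, 0], "translation": [0, 0, -0.6], "fingers": 0}, {"delta_rot": [0, 0, 0], "translation": [0, 0, -0.9], "fingers": 0}, {"delta_rot": [0, 0, 0], "translation": [0, 0, -0.9], "fingers": 0}, {"delta_rot": [0, 0, 0], "translation": [0, 0, -0.9], "fingers": 0}, {"delta_rot": [0, 0, 0], "translation": [0, 0, 0], "fingers": 0}, {"delta_rot": [0, 0, 0], "translation": [-0.4, 0, 0], "fingers": 0}, {"delta_rot": [0, 0, 0], "translation": [-0.8, 0, 0], "fingers": 0}, {"delta_rot": [0, 0, 0], "translation": [-0.95, 0, 0], "fingers": 0}, {"delta_rot": [0, 0, 0], "translation": [-0.95, 0, 0], "fingers": 0}, {"delta_rot": [0, 0, 0], "translation": [-0.95, 0, 0], "fingers": 0}, {"delta_rot": [0, 0, 0], "translation": [-0.95, 0, 0], "fingers": 0}]'

```text
time_s: 9.8
ee_pos: [0.557, -0.1443, 0.1851]
tool_rot: [-0.001, -0.63, 0.777, 0.001]
force: [1.5, -0.2, -1.5]
opening: 0.0111
grasp_force: 49.2
```

>>> jog_arm --plan '[{"delta_rot": [0, 0, 0], "translation": [-0.95, 0, 0], "fingers": 0}, {"delta_rot": [0, 0, 0], "translation": [-0.95, 0, 0], "fingers": 0}, {"delta_rot": [0, 0, 0], "translation": [-0.95, 0, 0], "fingers": 0}, {"delta_rot": [0, 0, 0], "translation": [-0.95, 0, 0], "fingers": 0}, {"delta_rot": [0, 0, 0], "translation": [-0.95, 0, 0], "fingers": 0}, {"delta_rot": [0, 0, 0], "translation": [-0.6, 0, 0], "fingers": 0}, {"delta_rot": [0, 0, 0], "translation": [-0.3, 0, 0], "fingers": 0}, {"delta_rot": [0, 0, 0], "translation": [0, 0, 0], "fingers": 0}]'

```text
time_s: 10.6
ee_pos: [0.5926, 0.0203, 0.1859]
tool_rot: [-0.001, -0.63, 0.776, 0.0]
force: [-0.0, 0.1, -1.0]
opening: 0.0109
grasp_force: 49.2
```

```bash
python3 -c "
from h import *
go([[.595,.02,.1],[.595,.02,.024]])
for c in ('scene','top'):
  im=shot(c)
  for r in ctrl.regions_of('lid',c)[:3]: print(c,r['p'],r['extent'])
b=shot('scene','s2.png')"
```

```text
t 10.6 tcp [0.5926 0.0203 0.1859] axes x,y,z [[-0.205, -0.979, 0.0], [-0.979, 0.205, 0.001], [-0.001, -0.0, -1.0]] F [-0.   0.1 -1. ] open 0.0109 grip 49.2 q [ 0.3   0.36  0.14 -0.   -1.35 -0.5 ]
to [0.595 0.02  0.1  ] total [-0.01 -0.08  2.86] rows 3 each [-0.003 -0.028  0.955]
to [0.595 0.02  0.024] total [-0.   -0.    2.53] rows 3 each [-0.    -0.001  0.844]
scene 0.69 [305.5, 151.8, 373.3, 178.0]
scene 0.58 [236.1, 216.0, 336.8, 257.9]
scene 0.55 [313.5, 227.7, 359.9, 255.9]
top 0.64 [263.1, 158.7, 312.2, 251.3]
top 0.63 [449.7, 340.5, 524.2, 421.7]
```

>>> jog_arm --plan '[{"delta_rot": [0, 0, 0], "translation": [0, -0.08, 0.9], "fingers": 0}, {"delta_rot": [0, 0, 0], "translation": [0, 0, 0.9], "fingers": 0}, {"delta_rot": [0, 0, 0], "translation": [0, 0, 0.9], "fingers": 0}, {"delta_rot": [0, 0, 0], "translation": [0, 0, 0.9], "fingers": 0}, {"delta_rot": [0, 0, 0], "translation": [0, 0, 0.8], "fingers": 0}, {"delta_rot": [0, 0, 0], "translation": [0, 0, 0.5], "fingers": 0}, {"delta_rot": [0, 0, 0], "translation": [0, 0, 0.3], "fingers": 0}, {"delta_rot": [0, 0, 0], "translation": [0, 0, 0.1], "fingers": 0}, {"delta_rot": [0, 0, 0], "translation": [0, 0, 0.06], "fingers": 0}, {"delta_rot": [0, 0, 0], "translation": [0, 0, 0], "fingers": 0}]'

```text
time_s: 11.85
ee_pos: [0.5958, 0.019, 0.0265]
tool_rot: [0.001, -0.63, 0.777, -0.0]
force: [0.1, 0.9, -1.0]
opening: 0.011
grasp_force: 49.0
```

>>> jog_arm --plan '[{"delta_rot": [0, 0, 0], "translation": [0, 0, 0.06], "fingers": 0}, {"delta_rot": [0, 0, 0], "translation": [0, 0, 0.05], "fingers": 0}, {"delta_rot": [0, 0, 0], "translation": [0, 0, 0], "fingers": 0}]'

```text
time_s: 12.15
ee_pos: [0.5957, 0.0192, 0.023]
tool_rot: [0.001, -0.63, 0.777, -0.0]
force: [0.7, 0.5, -0.0]
opening: 0.0111
grasp_force: 49.3
```

>>> jog_arm --plan '[{"delta_rot": [0, 0, 0], "translation": [0, 0, 0], "fingers": 0.45}, {"delta_rot": [0, 0, 0], "translation": [0, 0, 0], "fingers": 0.45}, {"delta_rot": [0, 0, 0], "translation": [0, 0, 0], "fingers": 0.45}, {"delta_rot": [0, 0, 0], "translation": [0, 0, 0], "fingers": 0.45}, {"delta_rot": [0, 0, 0], "translation": [0, 0, -0.5], "fingers": 0.45}, {"delta_rot": [0, 0, 0], "translation": [0, 0, -0.9], "fingers": 0.45}, {"delta_rot": [0, 0, 0], "translation": [0, 0, -0.9], "fingers": 0.6}, {"delta_rot": [0, 0, 0], "translation": [0, 0, -0.9], "fingers": 0.9}, {"delta_rot": [0, 0, 0], "translation": [0, 0, -0.9], "fingers": 0.9}, {"delta_rot": [0, 0, 0], "translation": [0, 0, -0.9], "fingers": 0.9}]'

```text
time_s: 13.15
ee_pos: [0.5951, 0.019, 0.1737]
tool_rot: [0.0, -0.63, 0.777, -0.0]
force: [0.6, 1.0, 0.2]
opening: 0.0769
grasp_force: 0.0
```

>>> jog_arm --plan '[{"delta_rot": [0, 0, -0.95], "translation": [0, 0, -0.3], "fingers": 0.9}, {"delta_rot": [0, 0, -0.95], "translation": [0, 0, -0.3], "fingers": 0.9}, {"delta_rot": [0, 0, -0.95], "translation": [0, 0, -0.3], "fingers": 0.9}, {"delta_rot": [0, 0, -0.95], "translation": [0, 0, 0], "fingers": 0.9}, {"delta_rot": [0, 0, -0.95], "translation": [0, 0, 0], "fingers": 0.9}, {"delta_rot": [0, 0, -0.95], "translation": [0, 0, 0], "fingers": 0.9}, {"delta_rot": [0, 0, -0.95], "translation": [0, 0, 0], "fingers": 0.9}, {"delta_rot": [0, 0, -0.95], "translation": [0, 0, 0], "fingers": 0.9}, {"delta_rot": [0, 0, -0.95], "translation": [0, 0, 0], "fingers": 0.9}, {"delta_rot": [0, 0, -0.95], "translation": [0, 0, 0], "fingers": 0.9}, {"delta_rot": [0, 0, -0.97], "translation": [0, 0, 0], "fingers": 0.9}, {"delta_rot": [0, 0, 0], "translation": [0, 0, 0], "fingers": 0.9}]'

```text
time_s: 14.35
ee_pos: [0.5952, 0.019, 0.1994]
tool_rot: [0.0, 0.995, -0.103, -0.0]
force: [-0.0, -0.1, -0.5]
opening: 0.077
grasp_force: 0.0
```

```bash
cat > lab.py <<'E'
from h import *
def labels(im,z):
    hsv=cv2.cvtColor(im['pixels'],cv2.COLOR_RGB2HSV)
    org=cv2.dilate(cv2.inRange(hsv,(5,170,120),(17,255,255)),np.ones((9,9)))
    m=cv2.inRange(hsv,(0,0,150),(180,60,255))
    n,l,st,ce=cv2.connectedComponentsWithStats(m); o=[]
    for i in range(1,n):
        q=atz(im,ce[i],z)
        if 60<st[i,4]<30000 and .4<q[0]<.75 and -.15<q[1]<.2 and (org[l==i]>0).mean()>.3: o.append((ce[i].round(1),int(st[i,4]),q.round(4)))
    return o
E
python3 -c "
from lab import *
go([])
for c in ('top','scene','wrist'):
  im=shot(c,c+'3.png'); print(c,labels(im,.021), im['world_from_camera'].round(4).tolist() if c=='wrist' else '')
"
```

```text
t 14.35 tcp [0.5952 0.019  0.1994] axes x,y,z [[0.979, -0.206, -0.0], [-0.206, -0.979, 0.0], [-0.0, -0.0, -1.0]] F [-0.  -0.1 -0.5] open 0.077 grip 0.0 q [ 0.29  0.36  0.17 -0.   -1.38  1.07]
top [(array([295.6, 204.2]), 138, array([0.626 , 0.0129, 0.021 ])), (array([289.7, 237.4]), 388, array([0.553 , 0.0269, 0.021 ]))] 
scene [] 
wrist [] [[-0.212, 0.9397, 0.2685, 0.6643], [-0.9773, -0.2041, -0.0572, 0.0045], [0.001, -0.2745, 0.9616, 0.3433], [0.0, 0.0, 0.0, 1.0]]
```

>>> jog_arm --plan '[{"delta_rot": [0, 0, 0], "translation": [-0.82, -0.95, -0.25], "fingers": 0.9}, {"delta_rot": [0, 0, 0], "translation": [-0.82, -0.95, -0.25], "fingers": 0.9}, {"delta_rot": [0, 0, 0], "translation": [-0.82, -0.95, -0.25], "fingers": 0.9}, {"delta_rot": [0, 0, 0], "translation": [-0.82, -0.95, -0.25], "fingers": 0.9}, {"delta_rot": [0, 0, 0], "translation": [-0.82, -0.95, -0.25], "fingers": 0.9}, {"delta_rot": [0, 0, 0], "translation": [-0.82, -0.95, -0.25], "fingers": 0.9}, {"delta_rot": [0, 0, 0], "translation": [-0.82, -0.95, -0.25], "fingers": 0.9}, {"delta_rot": [0, 0, 0], "translation": [-0.82, -0.95, -0.25], "fingers": 0.9}, {"delta_rot": [0, 0, 0], "translation": [-0.82, -0.95, -0.25], "fingers": 0.9}, {"delta_rot": [0, 0, 0], "translation": [0, 0, 0], "fingers": 0.9}, {"delta_rot": [0, 0, 0], "translation": [0, 0, 0], "fingers": 0.9}]'

```text
time_s: 15.6
ee_pos: [0.4313, 0.3164, 0.267]
tool_rot: [-0.0, 0.995, -0.104, 0.0]
force: [0.3, -0.6, -0.7]
opening: 0.0768
grasp_force: 0.0
```

```bash
python3 -c "
from lab import *
go([])
w=shot('wrist','w4.png'); np.savez('w4.npz',m=w['mtx'],w=w['world_from_camera'])
obs={}
for c in ('top','scene'):
  im=shot(c,c+'4.png'); L=labels(im,.021); print(c,L)
  v=im['pixels']; 
w=cv2.imread('pics/w4.png'); t=cv2.imread('pics/top4.png'); s=cv2.imread('pics/scene4.png')
small=np.vstack([cv2.resize(s[130:430,200:480],(240,240))])
cv2.imwrite('pics/v4.png',w)
"
```

```text
t 15.6 tcp [0.4313 0.3164 0.267 ] axes x,y,z [[0.978, -0.207, 0.0], [-0.207, -0.978, -0.0], [0.0, 0.0, -1.0]] F [ 0.3 -0.6 -0.7] open 0.0768 grip 0.0 q [ 0.93  0.22  0.15  0.   -1.5   0.44]
top [(array([297.5, 197.3]), 379, array([0.6413, 0.0085, 0.021 ]))]
scene []
```

View pics/v4.png

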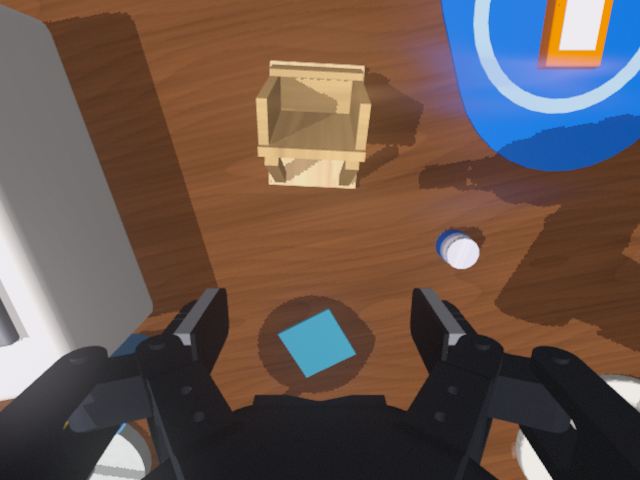

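The wrist view shows the rack clearly, with the back board's upper strip from (258,150) to (367,154) and the base's rear edge from (268,186) to (355,188). I'll use these three views to triangulate the pocket.

```bash
python3 - <<'E'
from fit import *
z4=np.load('w4.npz');W=dict(mtx=z4['m'],world_from_camera=z4['w'])
rp=np.load('pose0.npz')['rack']
ends={'L':[(W,(258,147.5)),(T,(95+217/3.333,215+182/3.333)),(S,None)]}
# triangulate board top front edge: middle from three views
mid=[(W,(313,149.5)),(T,(139.7,264.5)),(S,(430.3,353))]
for sel in ([0,1],[0,2],[1,2],[0,1,2]):
    P=tri([mid[i] for i in sel]);print('back top mid',sel,P.round(4))
# edge direction at z=.124
a=atz(W,(258,147.5),.124);b=atz(W,(367,151.5),.124);print('wrist edge',a.round(4),b.round(4),'len',np.linalg.norm(a-b).round(4),'heading',np.arctan2(*(b-a)[1::-1][:2]) if 0 else np.arctan2((b-a)[1],(b-a)[0]))
a=atz(W,(268,187),.01);b=atz(W,(355,188.5),.01);print('base rear',a.round(4),b.round(4),np.linalg.norm(a-b).round(4),np.arctan2((b-a)[1],(b-a)[0]))
a=atz(W,(270,62),.01);b=atz(W,(365,67),.01);print('base front',a.round(4),b.round(4),np.linalg.norm(a-b).round(4))
print('base corner fit',rp, 'expected back top',place(rp,[[.0342,0,.124]]),'base rear mid',place(rp,[[.065,0,.01]]))
q=proj(W,place(rp,[[-.065,-.05,.01],[-.065,.05,.01],[.065,.05,.01],[.065,-.05,.01]]));print(q.round())
E
```

```text
back top mid [0, 1] [0.4916 0.3086 0.1238]
back top mid [0, 2] [0.4892 0.3104 0.1199]
back top mid [1, 2] [0.4907 0.3112 0.1211]
back top mid [0, 1, 2] [0.4906 0.3103 0.121 ]
wrist edge [0.5014 0.3514 0.124 ] [0.4803 0.267  0.124 ] len 0.087 heading -1.8163043534956054
base rear [0.4569 0.371  0.01  ] [0.4344 0.2737 0.01  ] 0.0999 -1.7980015063140642
base front [0.5832 0.3366 0.01  ] [0.5578 0.2403 0.01  ] 0.0996
base corner fit [0.50922356 0.30409554 2.89748066] expected back top [[0.47603751 0.3123615  0.124     ]] base rear mid [[0.44615066 0.3198057  0.01      ]]
[[269.  61.]
 [365.  64.]
 [357. 188.]
 [270. 185.]]
```

>>> jog_arm --plan '[{"delta_rot": [0, 0, 0], "translation": [0.63, 0.95, 0.4], "fingers": 1}, {"delta_rot": [0, 0, 0], "translation": [0.63, 0.95, 0.4], "fingers": 1}, {"delta_rot": [0, 0, 0], "translation": [0.63, 0.95, 0.4], "fingers": 1}, {"delta_rot": [0, 0, 0], "translation": [0.63, 0.95, 0.4], "fingers": 1}, {"delta_rot": [0, 0, 0], "translation": [0.63, 0.95, 0.4], "fingers": 1}, {"delta_rot": [0, 0, 0], "translation": [0.63, 0.95, 0.4], "fingers": 1}, {"delta_rot": [0, 0, 0], "translation": [0.63, 0.95, 0.4], "fingers": 1}, {"delta_rot": [0, 0, 0], "translation": [0.63, 0.95, 0.4], "fingers": 1}, {"delta_rot": [0, 0, 0], "translation": [0.63, 0.95, 0.4], "fingers": 1}]'

```text
time_s: 16.65
ee_pos: [0.5453, 0.027, 0.1585]
tool_rot: [0.0, 0.994, -0.105, 0.0]
force: [1.7, -0.1, -0.5]
opening: 0.0854
grasp_force: 0.0
```

>>> jog_arm --plan '[{"delta_rot": [0, 0.87, 0], "translation": [0, 0, 0], "fingers": 1}, {"delta_rot": [0, 0.87, 0], "translation": [0, 0, 0], "fingers": 1}, {"delta_rot": [0, 0.87, 0], "translation": [0, 0, 0], "fingers": 1}, {"delta_rot": [0, 0.87, 0], "translation": [0, 0, 0], "fingers": 1}, {"delta_rot": [0, 0.87, 0], "translation": [0, 0, 0], "fingers": 1}, {"delta_rot": [0, 0.89, 0], "translation": [0, 0, 0], "fingers": 1}, {"delta_rot": [0, 0, 0], "translation": [0, 0, 0], "fingers": 1}, {"delta_rot": [0, 0, 0], "translation": [0, 0, 0], "fingers": 1}]'

```text
time_s: 17.45
ee_pos: [0.5651, 0.0025, 0.1774]
tool_rot: [0.051, 0.943, -0.114, 0.308]
force: [-0.6, -0.3, -0.3]
opening: 0.0855
grasp_force: 0.0
```

```bash
python3 -c "
from lab import *
im=shot('top','top5.png');print(labels(im,.021))
w=shot('wrist','w5.png');print(labels(w,.021))
go([[.5445,.029,.07],[.5445,.029,.013]])
"
```

```text
[(array([297.5, 197.3]), 379, array([0.6413, 0.0085, 0.021 ])), (array([291.1, 227.9]), 66, array([0.5737, 0.0236, 0.021 ]))]
[]
t 17.55 tcp [0.5659 0.0038 0.1779] axes x,y,z [[0.784, -0.184, 0.593], [-0.246, -0.969, 0.024], [0.57, -0.165, -0.805]] F [ 0.4  0.1 -0.1] open 0.0853 grip 0.0 q [ 0.39 -0.03 -0.84  1.04 -0.44  0.05]
to [0.5445 0.029  0.07  ] total [-2.85 -0.72  2.35] rows 3 each [-0.949 -0.241  0.784]
to [0.5445 0.029  0.013 ] total [-1.13 -0.05  1.53] rows 2 each [-0.563 -0.023  0.765]
```

View pics/w5.png

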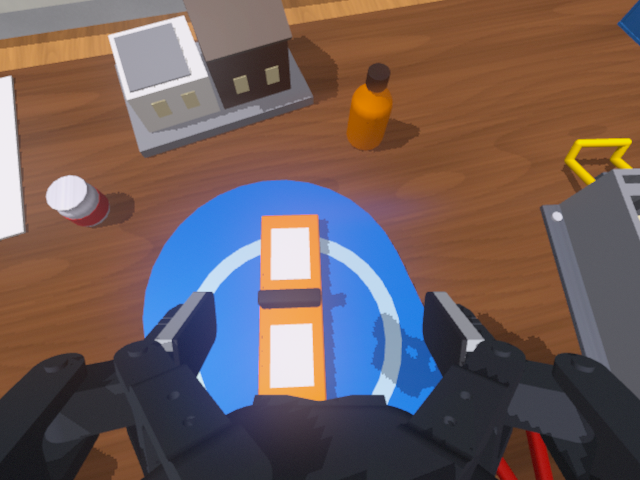

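The tilt stopped at about 36°: the forearm is offset sideways, so this heading needs wrist roll. I'll fit the arm's kinematics from the logged poses and check what's reachable before the grasp.

```bash
cat > kin.py <<'E'
from h import *
from scipy.optimize import least_squares
D=[([-.9614,.2551,.1082,0,-1.4239,-.2846],[.1755,-.5212,.2313]),([-.25,.33,-.02,0,-1.22,.05],[.4898,-.2853,.1402]),([-.27,.24,-.31,0,-1.03,.06],[.4089,-.2709,.0839]),
([-.25,.5,.18,0,-1.25,.04],[.5723,-.3055,.1158]),([-.24,.64,.49,0,-1.41,.03],[.653,-.3218,.1426]),([-.25,.44,-.01,0,-1.11,.04],[.5278,-.2934,.08]),([.3,.36,.14,0,-1.35,-.5],[.5926,.0203,.1859]),
([.93,.22,.15,0,-1.5,.44],[.4313,.3164,.267])]
s=ctrl.state(); D.append((list(s['q']),list(s['ee_pos']))); w,x,y,z=s['tool_rot']; RN=R.from_quat([x,y,z,w])
LO=np.array([-2.95,-1.21,-1.09,-2.87,-2.94,-3.05]);HI=np.array([2.95,1.97,1.5,1.71,-.07,3.05])
def fk(q,g,sg=1):
    a0,h,d,L1,u,v,Lt=g
    F=R.from_euler('z',q[0])*R.from_euler('y',q[1]-q[2]); W=F*R.from_euler('x',sg*q[3])*R.from_euler('y',-q[4])
    p=R.from_euler('z',q[0]).apply([a0+L1*np.sin(q[1]),d,h+L1*np.cos(q[1])])+F.apply([u,0,v])+W.apply([Lt,0,0])
    M=W*R.from_euler('x',-(np.pi/2+q[5]))
    m=M.as_matrix(); return p,R.from_matrix(np.c_[np.cross(m[:,1],m[:,0]),m[:,1],m[:,0]])
def fitk():
    best=None
    for sg in(1,-1):
        f=lambda g:np.r_[np.concatenate([fk(q,g,sg)[0]-p for q,p in D])/.003,np.array(g)*.05]
        r=least_squares(f,[0,.3,-.15,.35,.3,0,.25]); e=(fk(D[-1][0],r.x,sg)[1].inv()*RN).magnitude()
        print('sg',sg,r.x.round(3),'rms mm',np.sqrt(np.mean((r.fun[:-7]*3)**2)).round(2),'rot err',round(e,3))
        if best is None or e<best[0]: best=(e,r.x,sg)
    return best[1],best[2]
def ik(p,Rt,g,sg,q0):
    f=lambda q:np.r_[(fk(q,g,sg)[0]-p)/.002,(fk(q,g,sg)[1].inv()*Rt).as_rotvec()/.02]
    r=least_squares(f,np.clip(q0,LO+.01,HI-.01),bounds=(LO,HI)); return r.x,np.abs(r.fun[:3]).max()*2,np.abs(r.fun[3:]).max()*.02
def lidR(yaw): c,s_=np.cos(yaw),np.sin(yaw); return np.c_[[c,s_,0],[-s_,c,0],[0,0,1.]]
def toolR(Rl,th): # tool axes from lid axes, tilt th
    z=-np.cos(th)*Rl[:,2]+np.sin(th)*Rl[:,0]; y=-Rl[:,1]; return R.from_matrix(np.c_[np.cross(y,z),y,z])
a=np.array([np.cos(2.8975),np.sin(2.8975),0]);Z=np.array([0,0,1.])
A=.342*a+.94*Z;N=-.94*a+.342*Z;FL=np.array([.524,.3005,.03]);RY=np.cross(Z,a)
RR=np.c_[-A,-RY,N]
LID=np.array([.5973,.0178,.003])
E
python3 - <<'E'
from kin import *
g,sg=fitk(); q0=np.array(D[-1][0])
for th in (.35,.45,.55,.65,.785):
    Rl=lidR(-.208); T=toolR(Rl,th); tl_=np.array([-.054,0,.008])
    for h in (0,.15):
        q,e,er=ik(LID+Rl@tl_+[0,0,h],T,g,sg,q0);print('th',th,'grasp h',h,q.round(2),'err mm',e.round(1),er.round(3))
    qq=q
    for ax in (.11,0):
        q,e,er=ik(FL+A*(.085+ax)+RR@tl_,toolR(RR,th),g,sg,[.9,.3,.3,0,-1.9,.5]);print('   rack',ax,q.round(2),e.round(1),er.round(3))
E
```

```text
sg 1 [ 0.231 -0.058 -0.168  0.407  0.191  0.06   0.159] rms mm 33.37 rot err 2.082
sg -1 [ 0.151  0.127 -0.147  0.459  0.261  0.024  0.341] rms mm 20.57 rot err 0.0
th 0.35 grasp h 0 [ 0.47  0.3  -0.89  1.14 -0.24 -0.2 ] err mm 0.0 0.0
th 0.35 grasp h 0.15 [ 0.47  0.03 -0.47  0.3  -0.81  0.71] err mm 0.0 0.0
   rack 0.11 [ 0.55  0.77  0.8  -0.71 -2.16  0.55] 0.0 0.0
   rack 0 [ 0.51  0.88  0.64 -0.61 -1.97  0.76] 0.0 0.0
th 0.45 grasp h 0 [ 0.52  0.3  -0.99  1.71 -0.29 -0.83] err mm 0.5 0.018
th 0.45 grasp h 0.15 [ 0.52 -0.02 -0.58  0.46 -0.72  0.54] err mm 0.0 0.0
   rack 0.11 [ 0.57  0.72  0.77 -0.63 -2.11  0.56] 0.0 0.0
   rack 0 [ 0.53  0.81  0.59 -0.54 -1.9   0.76] 0.0 0.0
th 0.55 grasp h 0 [ 0.57  0.31 -1.01  1.71 -0.37 -0.88] err mm 2.6 0.083
th 0.55 grasp h 0.15 [ 0.58 -0.07 -0.69  0.66 -0.65  0.31] err mm 0.0 0.0
   rack 0.11 [ 0.6   0.66  0.74 -0.56 -2.06  0.57] 0.0 0.0
   rack 0 [ 0.56  0.75  0.52 -0.48 -1.82  0.76] 0.0 0.0
th 0.65 grasp h 0 [ 0.62  0.32 -1.03  1.71 -0.44 -0.95] err mm 4.5 0.144
th 0.65 grasp h 0.15 [ 0.64 -0.11 -0.81  0.92 -0.61  0.01] err mm 0.0 0.0
   rack 0.11 [ 0.63  0.6   0.69 -0.48 -2.01  0.57] 0.0 0.0
   rack 0 [ 0.59  0.68  0.46 -0.42 -1.74  0.75] 0.0 0.0
th 0.785 grasp h 0 [ 0.69  0.36 -1.07  1.71 -0.55 -1.07] err mm 7.0 0.218
th 0.785 grasp h 0.15 [ 0.73 -0.13 -0.98  1.31 -0.63 -0.44] err mm 0.0 0.0
   rack 0.11 [ 0.68  0.52  0.62 -0.37 -1.92  0.57] 0.0 0.0
   rack 0 [ 0.63  0.59  0.36 -0.33 -1.63  0.72] 0.0 0.0
```

```bash
python3 - <<'E'
s=open('kin.py').read()
s=s.replace("a0,h,d,L1,u,v,Lt=g","a0,h,d,L1,u,v,Lt,b,wy,wz,s3=g").replace("a0+L1*np.sin(q[1])","a0+L1*np.sin(q[1]+b)").replace("h+L1*np.cos(q[1])","h+L1*np.cos(q[1]+b)").replace("W.apply([Lt,0,0])","W.apply([Lt,wy,wz])")
s=s.replace("[0,.3,-.15,.35,.3,0,.25]","[0,.3,-.15,.35,.3,0,.25,0,0,0,0]").replace("r.fun[:-7]","r.fun[:-11]").replace("'rms mm'","(r.fun[:-11].reshape(-1,3)*3).round(1).tolist(),'rms mm'")
open('kin.py','w').write(s)
E
python3 - <<'E'
from kin import *
g,sg=fitk()
print([ (np.hypot(*p[:2]).round(4), p[2], np.arctan2(p[1],p[0]).round(3), np.round(q[:3],3).tolist()) for q,p in D])
E
```

```text
sg 1 [ 0.232 -0.373 -0.523  0.517  0.413  0.023 -0.135 -0.042  0.367 -0.228
  0.   ] [[-1.8, 1.1, -0.9], [2.0, -0.5, -2.0], [4.3, -4.5, -8.6], [2.0, -1.4, 2.3], [-4.1, 3.2, 5.9], [1.0, -1.9, -2.2], [1.9, 1.1, 0.0], [-2.2, -0.7, -1.5], [-5.3, 0.5, 7.0]] rms mm 3.32 rot err 2.082
sg -1 [ 0.212 -0.174  0.106  0.527  0.402  0.003  0.05  -0.004 -0.261 -0.214
  0.   ] [[-1.1, 0.6, 0.3], [0.1, 0.3, 0.8], [-2.3, -2.4, -0.3], [0.9, -0.8, 0.9], [-0.8, 2.7, -1.0], [-0.1, -1.3, 0.1], [1.9, 1.4, 0.1], [-1.1, 1.2, -0.5], [0.2, 0.2, -0.4]] rms mm 1.14 rot err 0.0
[(np.float64(0.55), 0.2313, np.float64(-1.246), [-0.961, 0.255, 0.108]), (np.float64(0.5668), 0.1402, np.float64(-0.527), [-0.25, 0.33, -0.02]), (np.float64(0.4905), 0.0839, np.float64(-0.585), [-0.27, 0.24, -0.31]), (np.float64(0.6487), 0.1158, np.float64(-0.49), [-0.25, 0.5, 0.18]), (np.float64(0.728), 0.1426, np.float64(-0.458), [-0.24, 0.64, 0.49]), (np.float64(0.6039), 0.08, np.float64(-0.507), [-0.25, 0.44, -0.01]), (np.float64(0.5929), 0.1859, np.float64(0.034), [0.3, 0.36, 0.14]), (np.float64(0.5349), 0.267, np.float64(0.633), [0.93, 0.22, 0.15]), (np.float64(0.5659), np.float64(0.17791507943421925), np.float64(0.007), [0.39, -0.03, -0.843])]
```

>>> jog_arm --plan '[{"delta_rot": [0, -0.8, 0], "translation": [0, 0, 0], "fingers": 1}, {"delta_rot": [0, -0.8, 0], "translation": [0, 0, 0], "fingers": 1}, {"delta_rot": [0, 0, 0], "translation": [0, 0, 0], "fingers": 1}, {"delta_rot": [0, 0, 0], "translation": [0, 0, 0], "fingers": 1}]'

```text
time_s: 17.95
ee_pos: [0.5738, -0.0072, 0.1848]
tool_rot: [0.052, 0.96, -0.124, 0.248]
force: [-0.9, -0.5, -0.7]
opening: 0.0854
grasp_force: 0.0
```

```bash
cat > log.py <<'E'
import json
from rig import ctrl
s=ctrl.state(); open('log.jsonl','a').write(json.dumps([list(map(float,s['q'])),list(map(float,s['ee_pos']))])+'\n')
print(s['time_s'],s['q'].round(3) if hasattr(s['q'],'round') else s['q'],s['ee_pos'],s['tool_rot'])
E
python3 log.py
```

```text
17.95 [ 0.439  0.029 -0.61   0.609 -0.642  0.434] [ 0.57379101 -0.00723239  0.18475279] [ 0.05195025  0.95951254 -0.12357314  0.24772269]
```

>>> jog_arm --plan '[{"delta_rot": [0.9, -0.8, 0], "translation": [0, 0, 0], "fingers": 1}, {"delta_rot": [0.9, -0.8, 0], "translation": [0, 0, 0], "fingers": 1}, {"delta_rot": [0.9, -0.8, 0], "translation": [0, 0, 0], "fingers": 1}, {"delta_rot": [0, 0, 0], "translation": [0, 0, 0], "fingers": 1}, {"delta_rot": [0, 0, 0], "translation": [0, 0, 0], "fingers": 1}]'

```text
time_s: 18.45
ee_pos: [0.5704, -0.0236, 0.1816]
tool_rot: [-0.052, 0.98, -0.113, 0.157]
force: [0.6, -0.5, -0.3]
opening: 0.0853
grasp_force: 0.0
```

```bash
python3 log.py; python3 - <<'E'
s=open('kin.py').read()
s=s.replace("s=ctrl.state(); D.append","import json\nfor l in open('log.jsonl'): D.append(tuple(json.loads(l)))\ns=ctrl.state(); D.append")
s=s.replace("for q,p in D])/.003","for q,p in D])/.003*WT",1).replace("def fitk():","WT=np.repeat([3]+[.5]*7+[3]*(len(D)-8),3)\ndef fitk():").replace("np.array(g)*.05","np.array(g)*.02")
s=s.replace("D=[(","D=[(",1).replace("for l in open","D.append(([0.39,-0.03,-0.843,1.04,-.44,.05],[.5659,.0038,.1779]))\nfor l in open")
open('kin.py','w').write(s)
E
python3 - <<'E'
from kin import *
g,sg=fitk(); np.save('g.npy',g); q0=np.array([.4,0,-.8,1,-.45,.05])
for th in (.2,.3,.4,.5,.6,.7):
    Rl=lidR(-.208); T=toolR(Rl,th); tl_=np.array([-.058,0,.009])
    for h in (.15,0):
        q,e,er=ik(LID+Rl@tl_+[0,0,h],T,g,sg,q0);print('th',th,'grasp h',h,q.round(2),'err mm',e.round(1),er.round(3))
    for ax in (.11,0):
        q,e,er=ik(FL+A*(.085+ax)+RR@tl_,toolR(RR,th),g,sg,[.9,.3,.3,0,-1.9,.5]);print('   rack',ax,q.round(2),e.round(1),er.round(3))
E
```

```text
18.45 [ 0.241  0.106 -0.262  0.017 -0.87   1.091] [ 0.57038169 -0.02360405  0.18162607] [-0.05155201  0.97966833 -0.11326322  0.15736517]
sg 1 [ 0.165  0.152 -0.249  0.18   0.218  0.032 -0.078  1.371  0.084 -0.006
  0.   ] [[25.0, -93.6, -37.9], [2.2, -5.8, 10.3], [34.3, -16.5, 25.7], [-41.7, 4.9, 10.8], [-83.7, 16.3, 4.2], [-21.7, -0.5, 20.0], [-6.5, -7.1, -1.0], [17.4, 15.9, -12.6], [22.3, -51.5, -28.3], [-17.2, 145.9, -5.7], [-54.6, -36.1, 31.1], [-54.6, -36.1, 31.1]] rms mm 40.83 rot err 0.034
sg -1 [-0.004  0.15  -0.001  0.519  0.401  0.     0.36   0.011 -0.154 -0.001
  0.   ] [[0.1, -0.2, -0.2], [0.2, 0.4, 0.3], [-2.3, -0.6, -0.9], [-0.3, 0.1, -0.1], [-0.3, 1.6, -0.2], [0.8, -0.6, 0.9], [0.9, 1.0, -0.3], [-0.1, 1.6, -0.3], [0.4, 0.0, -0.4], [-0.1, -0.1, 0.3], [-0.2, -0.1, 0.2], [-0.2, -0.1, 0.2]] rms mm 0.68 rot err 0.0
th 0.2 grasp h 0.15 [ 0.42  0.14 -0.29  0.14 -0.98  0.87] err mm 0.0 0.0
th 0.2 grasp h 0 [ 0.42  0.31 -0.54  0.22 -0.58  0.77] err mm 0.0 0.0
   rack 0.11 [ 0.44  0.78  0.95 -0.92 -2.4   0.4 ] 0.0 0.0
   rack 0 [ 0.43  0.91  0.92 -0.8  -2.31  0.58] 0.0 0.0
th 0
[... 590 characters left out ...]
5 grasp h 0 [ 0.13  0.21 -0.98  1.71 -0.17 -0.45] err mm 1.2 0.064
   rack 0.11 [ 0.54  0.63  0.79 -0.61 -2.19  0.54] 0.0 0.0
   rack 0 [ 0.52  0.74  0.71 -0.54 -2.04  0.69] 0.0 0.0
th 0.6 grasp h 0.15 [ 0.46 -0.06 -0.88  0.98 -0.43  0.06] err mm 0.0 0.0
th 0.6 grasp h 0 [ 0.18  0.22 -0.98  1.71 -0.24 -0.5 ] err mm 2.7 0.14
   rack 0.11 [ 0.58  0.58  0.73 -0.52 -2.11  0.56] 0.0 0.0
   rack 0 [ 0.55  0.68  0.63 -0.46 -1.94  0.7 ] 0.0 0.0
th 0.7 grasp h 0.15 [ 0.23 -0.08 -1.01  1.61 -0.28 -0.38] err mm 0.0 0.0
th 0.7 grasp h 0 [ 0.23  0.23 -0.99  1.71 -0.32 -0.56] err mm 4.0 0.207
   rack 0.11 [ 0.62  0.53  0.66 -0.44 -2.02  0.57] 0.0 0.0
   rack 0 [ 0.59  0.62  0.54 -0.39 -1.84  0.7 ] 0.0 0.0
```

```bash
cat > plan.py <<'E'
from kin import *
g=np.load('g.npy');sg=-1
def cur():
    s=ctrl.state();w,x,y,z=s['tool_rot'];return np.array(s['ee_pos']),R.from_quat([x,y,z,w]),np.array(s['q']),s
def rows(p0,R0,p1,R1,n,q0,rnd=2):
    rv=(R0.inv()*R1).as_rotvec(); p,r=p0.copy(),R0; out=[];qs=[]; q=q0
    for i in range(1,n+1):
        pt=p0+(p1-p0)*i/n; rt=R0*R.from_rotvec(rv*i/n)
        t=(r.inv().apply(pt-p)/.03).round(rnd); d=((r.inv()*rt).as_rotvec()/.15).round(rnd)
        p=p+r.apply(t*.03); r=r*R.from_rotvec(d*.15); out.append((d.tolist(),t.tolist()))
        q2,e,er=ik(p,r,g,sg,q); qs.append((np.abs(q2-q)/.1/np.array([2.57,2.57,3.14,3.14,3.14,3.14])).max()); q=q2
        if e>.5 or er>.01: print('unreach',i,e,er)
    print('to',p.round(4),'peak speed frac',round(max(qs),2),'q',q.round(2))
    for d,t in out: print(d,t)
    return p,r,q
E
python3 - <<'E'
from plan import *
p,r,q,s=cur(); Rl=lidR(-.208); T=toolR(Rl,.3); G=LID+Rl@np.array([-.062,0,.004]); print(G)
p,r,q=rows(p,r,G+[0,0,.09],T,5,q)
rows(p,r,G,T,5,q)
E
```

```text
[0.53663636 0.03060321 0.007     ]
to [0.5367 0.0307 0.0971] peak speed frac 0.29 q [ 0.47  0.14 -0.55  0.3  -0.66  0.68]
[-0.17, -0.01, -0.06] [-0.46, -0.23, 0.48]
[-0.18, -0.0, -0.05] [-0.46, -0.24, 0.48]
[-0.17, -0.01, -0.06] [-0.46, -0.26, 0.48]
[-0.18, -0.0, -0.05] [-0.45, -0.28, 0.46]
[-0.17, -0.01, -0.06] [-0.45, -0.29, 0.46]
to [0.5366 0.0307 0.007 ] peak speed frac 0.22 q [ 0.44  0.26 -0.74  0.51 -0.37  0.46]
[-0.0, 0.0, 0.0] [-0.18, 0.0, 0.57]
[-0.0, 0.0, 0.0] [-0.18, 0.0, 0.58]
[-0.0, 0.0, 0.0] [-0.17, 0.0, 0.57]
[-0.0, 0.0, 0.0] [-0.18, 0.0, 0.58]
[-0.0, 0.0, 0.0] [-0.18, 0.0, 0.57]
```

>>> jog_arm --plan '[{"delta_rot": [-0.17, -0.01, -0.06], "translation": [-0.46, -0.23, 0.48], "fingers": 1}, {"delta_rot": [-0.18, 0, -0.05], "translation": [-0.46, -0.24, 0.48], "fingers": 1}, {"delta_rot": [-0.17, -0.01, -0.06], "translation": [-0.46, -0.26, 0.48], "fingers": 1}, {"delta_rot": [-0.18, 0, -0.05], "translation": [-0.45, -0.28, 0.46], "fingers": 1}, {"delta_rot": [-0.17, -0.01, -0.06], "translation": [-0.45, -0.29, 0.46], "fingers": 1}, {"delta_rot": [0, 0, 0], "translation": [0, 0, 0], "fingers": 1}, {"delta_rot": [0, 0, 0], "translation": [0, 0, 0], "fingers": 1}]'

```text
time_s: 19.15
ee_pos: [0.5357, 0.0332, 0.0974]
tool_rot: [0.014, 0.984, -0.099, 0.148]
force: [-0.3, -0.6, -0.3]
opening: 0.0854
grasp_force: 0.0
```

```bash
python3 - <<'E'
from plan import *
from lab import labels
p,r,q,s=cur(); Rl=lidR(-.208); T=toolR(Rl,.3); G=LID+Rl@np.array([-.062,0,.004]); print(p,(r.inv()*T).as_rotvec().round(3))
w=shot('wrist','w6.png')
# orange outline: fit rectangle of lid slab top at z=.021 from wrist view
hsv=cv2.cvtColor(w['pixels'],cv2.COLOR_RGB2HSV)
m=cv2.inRange(hsv,(5,150,90),(18,255,255)); m[:, :200]=0; m[:,450:]=0
ys,xs=np.nonzero(m); 
for v in range(ys.min()+5,ys.max(),25):
    c=np.nonzero(m[v])[0]
    if len(c)>10:
        a=atz(w,(c.min(),v),.021);b=atz(w,(c.max(),v),.021); L=(Rl.T@(a-LID))[:2].round(4),(Rl.T@(b-LID))[:2].round(4); print(v,c.min(),c.max(),L)
rows(p,r,G,T,5,q)
E
```

```text
[0.53571422 0.03323413 0.09740594] [-0.003  0.001  0.007]
80 285 364 (array([0.0719, 0.0265]), array([ 0.0722, -0.027 ]))
130 284 364 (array([0.0378, 0.0269]), array([ 0.0381, -0.0271]))
155 284 364 (array([0.0209, 0.0268]), array([ 0.0212, -0.0271]))
205 283 355 (array([-0.0129,  0.0272]), array([-0.0126, -0.0212]))
230 283 364 (array([-0.0297,  0.0271]), array([-0.0294, -0.0273]))
255 283 363 (array([-0.0465,  0.0269]), array([-0.0462, -0.0267]))
280 288 363 (array([-0.0632,  0.0234]), array([-0.0629, -0.0267]))
305 283 362 (array([-0.0799,  0.0267]), array([-0.0795, -0.0261]))
to [0.5367 0.0307 0.0071] peak speed frac 0.22 q [ 0.44  0.26 -0.74  0.52 -0.37  0.46]
[-0.0, 0.0, 0.01] [-0.17, 0.02, 0.58]
[-0.01, 0.0, 0.01] [-0.17, 0.01, 0.58]
[-0.0, 0.0, 0.01] [-0.17, 0.02, 0.58]
[-0.01, 0.01, 0.01] [-0.16, 0.02, 0.58]
[-0.0, -0.0, 0.0] [-0.17, 0.01, 0.57]
```

>>> jog_arm --plan '[{"delta_rot": [0, 0, 0.01], "translation": [-0.17, 0.02, 0.58], "fingers": 1}, {"delta_rot": [0, 0, 0.01], "translation": [-0.17, 0.02, 0.58], "fingers": 1}, {"delta_rot": [-0.01, 0, 0.01], "translation": [-0.17, 0.02, 0.58], "fingers": 1}, {"delta_rot": [-0.01, 0, 0.01], "translation": [-0.17, 0.02, 0.58], "fingers": 1}, {"delta_rot": [0, 0, 0], "translation": [-0.09, 0, 0.29], "fingers": 1}, {"delta_rot": [0, 0, 0], "translation": [-0.08, 0, 0.28], "fingers": 1}, {"delta_rot": [0, 0, 0], "translation": [0, 0, 0], "fingers": 1}, {"delta_rot": [0, 0, 0], "translation": [0, 0, 0], "fingers": 1}]' --newtons 60

```text
time_s: 20.0
ee_pos: [0.538, 0.0305, 0.0082]
tool_rot: [0.014, 0.983, -0.104, 0.149]
force: [0.3, -0.9, 0.2]
opening: 0.0851
grasp_force: 0.0
```

>>> jog_arm --plan '[{"delta_rot": [0, 0, 0], "translation": [0, 0, 0], "fingers": 0.3}, {"delta_rot": [0, 0, 0], "translation": [0, 0, 0], "fingers": 0.3}, {"delta_rot": [0, 0, 0], "translation": [0, 0, 0], "fingers": 0.3}, {"delta_rot": [0, 0, 0], "translation": [0, 0, 0], "fingers": 0.3}, {"delta_rot": [0, 0, 0], "translation": [0, 0, 0], "fingers": 0.3}, {"delta_rot": [0, 0, 0], "translation": [0, 0, 0], "fingers": 0.3}]' --newtons 60

```text
time_s: 20.6
ee_pos: [0.5381, 0.031, 0.0087]
tool_rot: [0.014, 0.983, -0.104, 0.149]
force: [-3.1, -0.7, 6.5]
opening: 0.0543
grasp_force: 62.8
```

```bash
cat >> plan.py <<'E'
import os
if os.path.exists('rel.npz'):
    z_=np.load('rel.npz'); RELP,RELR=z_['p'],R.from_quat(z_['q'])   # tool in lid frame
def rackpose(ax,off,dy=0):
    Rl=R.from_matrix(RR); o=FL+A*(.085+ax)+N*off+RY*dy
    return o+Rl.apply(RELP),Rl*RELR
E
python3 - <<'E'
from plan import *
p,r,q,s=cur(); Rl=R.from_matrix(lidR(-.208))
np.savez('rel.npz',p=Rl.inv().apply(p-LID),q=(Rl.inv()*r).as_quat()); print(Rl.inv().apply(p-LID),s['force'],s['grasp_force'])
E
python3 - <<'E'
from plan import *
p,r,q,s=cur()
p,r,q=rows(p,r,p+[0,0,.2],r,8,q)
P,T=rackpose(.115,.008); print('hover',P)
p,r,q=rows(p,r,P,T,13,q)
E
```

```text
[-0.06061353  0.0006599   0.00565072] [-3.05191027 -0.7443245   6.47799495] 62.75456428527832
to [0.5382 0.0309 0.2088] peak speed frac 0.3 q [ 0.47  0.05 -0.33  0.23 -0.97  0.78]
[0.0, 0.0, 0.0] [0.25, -0.0, -0.8]
[0.0, 0.0, 0.0] [0.24, -0.01, -0.79]
[0.0, 0.0, 0.0] [0.25, 0.0, -0.8]
[0.0, 0.0, 0.0] [0.25, -0.0, -0.79]
[0.0, 0.0, 0.0] [0.24, -0.0, -0.8]
[0.0, 0.0, 0.0] [0.25, -0.01, -0.8]
[0.0, 0.0, 0.0] [0.25, 0.0, -0.79]
[0.0, 0.0, 0.0] [0.25, -0.0, -0.8]
hover [0.45012726 0.31957872 0.27962866]
to [0.4502 0.3197 0.2797] peak speed frac 0.44 q [ 0.47  0.74  0.93 -0.83 -2.36  0.43]
[0.0, -0.63, 0.02] [-0.3, -0.68, -0.28]
[0.01, -0.62, 0.02] [-0.34, -0.67, -0.25]
[0.0, -0.63, 0.02] [-0.35, -0.68, -0.22]
[0.01, -0.63, 0.02] [-0.38, -0.67, -0.19]
[0.0, -0.62, 0.02] [-0.4, -0.68, -0.15]
[0.01, -0.63, 0.02] [-0.41, -0.67, -0.11]
[0.0, -0.63, 0.02] [-0.41, -0.67, -0.07]
[0.01, -0.62, 0.02] [-0.43, -0.67, -0.02]
[0.0, -0.63, 0.02] [-0.43, -0.67, 0.01]
[0.01, -0.62, 0.02] [-0.43, -0.67, 0.05]
[0.0, -0.63, 0.02] [-0.42, -0.67, 0.09]
[0.0, -0.63, 0.03] [-0.42, -0.66, 0.13]
[0.01, -0.62, 0.02] [-0.4, -0.67, 0.17]
```

>>> jog_arm --plan '[{"delta_rot": [0, 0, 0], "translation": [0.1, 0, -0.3], "fingers": 0.3}, {"delta_rot": [0, 0, 0], "translation": [0.15, 0, -0.5], "fingers": 0.3}, {"delta_rot": [0, 0, 0], "translation": [0.25, 0, -0.8], "fingers": 0.3}, {"delta_rot": [0, 0, 0], "translation": [0.25, 0, -0.8], "fingers": 0.3}, {"delta_rot": [0, 0, 0], "translation": [0.25, 0, -0.8], "fingers": 0.3}, {"delta_rot": [0, 0, 0], "translation": [0.25, 0, -0.8], "fingers": 0.3}, {"delta_rot": [0, 0, 0], "translation": [0.25, 0, -0.8], "fingers": 0.3}, {"delta_rot": [0, 0, 0], "translation": [0.25, 0, -0.8], "fingers": 0.3}, {"delta_rot": [0, 0, 0], "translation": [0.25, 0, -0.8], "fingers": 0.3}, {"delta_rot": [0, 0, 0], "translation": [0, 0, 0], "fingers": 0.3}]'

```text
time_s: 21.6
ee_pos: [0.5399, 0.0308, 0.2129]
tool_rot: [0.013, 0.983, -0.104, 0.151]
force: [0.7, 0.8, -1.8]
opening: 0.0544
grasp_force: 63.6
```

```bash
python3 - <<'E'
from plan import *
p,r,q,s=cur(); print(p,s['grasp_force'],s['opening'],s['force'])
# check lid pose in gripper via wrist view: orange rows in lid frame z=18 plane
w=shot('wrist','w7.png'); Rl=r*RELR.inv(); o=p-Rl.apply(RELP)
pts=[o+Rl.apply(v) for v in ([.085,.028,.018],[.085,-.028,.018],[0,.026,.045],[0,-.026,.045],[-.05,.028,.018])]
v=w['pixels'][:,:,::-1].copy()
for u in proj(w,pts): cv2.circle(v,tuple(int(k) for k in u.round()),4,(0,255,0),1)
cv2.imwrite('pics/v7.png',v)
P,T=rackpose(.115,.008); rows(p,r,P,T,13,q)
E
```

```text
[0.53985893 0.03080969 0.21286424] 63.58142137527466 0.054417402920304316 [ 0.67870336  0.82923568 -1.78612991]
to [0.4501 0.3197 0.2795] peak speed frac 0.44 q [ 0.47  0.73  0.93 -0.83 -2.36  0.43]
[0.0, -0.63, 0.02] [-0.31, -0.68, -0.27]
[0.01, -0.63, 0.02] [-0.34, -0.67, -0.25]
[-0.0, -0.63, 0.02] [-0.36, -0.68, -0.2]
[0.0, -0.62, 0.02] [-0.38, -0.67, -0.18]
[0.01, -0.63, 0.03] [-0.4, -0.68, -0.13]
[-0.0, -0.63, 0.02] [-0.41, -0.67, -0.1]
[0.0, -0.63, 0.02] [-0.42, -0.67, -0.06]
[0.0, -0.63, 0.02] [-0.43, -0.67, -0.02]
[0.01, -0.63, 0.02] [-0.43, -0.67, 0.02]
[-0.0, -0.63, 0.02] [-0.42, -0.67, 0.07]
[0.0, -0.62, 0.02] [-0.42, -0.66, 0.1]
[0.01, -0.63, 0.02] [-0.41, -0.66, 0.14]
[-0.0, -0.63, 0.03] [-0.4, -0.67, 0.19]
```

View pics/v7.png

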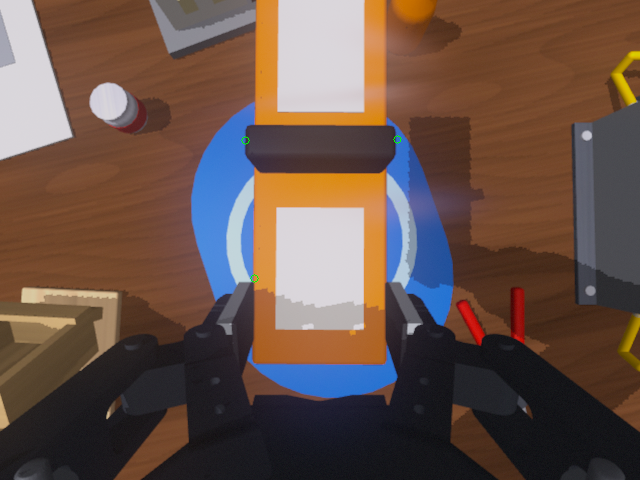

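The lid is held square in the pads. The fin top edge runs from (247,140) to (397,140), exactly where it was predicted. I'll swing it over the rack.

>>> jog_arm --plan '[{"delta_rot": [0, -0.63, 0.02], "translation": [-0.31, -0.68, -0.27], "fingers": 0.3}, {"delta_rot": [0.01, -0.63, 0.02], "translation": [-0.34, -0.67, -0.25], "fingers": 0.3}, {"delta_rot": [0, -0.63, 0.02], "translation": [-0.36, -0.68, -0.2], "fingers": 0.3}, {"delta_rot": [0, -0.62, 0.02], "translation": [-0.38, -0.67, -0.18], "fingers": 0.3}, {"delta_rot": [0.01, -0.63, 0.03], "translation": [-0.4, -0.68, -0.13], "fingers": 0.3}, {"delta_rot": [0, -0.63, 0.02], "translation": [-0.41, -0.67, -0.1], "fingers": 0.3}, {"delta_rot": [0, -0.63, 0.02], "translation": [-0.42, -0.67, -0.06], "fingers": 0.3}, {"delta_rot": [0, -0.63, 0.02], "translation": [-0.43, -0.67, -0.02], "fingers": 0.3}, {"delta_rot": [0.01, -0.63, 0.02], "translation": [-0.43, -0.67, 0.02], "fingers": 0.3}, {"delta_rot": [0, -0.63, 0.02], "translation": [-0.42, -0.67, 0.07], "fingers": 0.3}]'

```text
time_s: 22.65
ee_pos: [0.4692, 0.2534, 0.2588]
tool_rot: [-0.038, 0.941, -0.114, -0.317]
force: [0.6, 0.5, -1.9]
opening: 0.0543
grasp_force: 63.6
```

```bash
python3 - <<'E'
from plan import *
p,r,q,s=cur(); print(p,s['grasp_force'],s['opening'],s['force'])
P,T=rackpose(.125,.008); p,r,q=rows(p,r,P,T,5,q)
E
```

```text
[0.4692399  0.25339559 0.25882265] 63.64781856536865 0.054267535929811386 [ 0.58430833  0.54865717 -1.90804153]
to [0.4467 0.3205 0.2891] peak speed frac 0.26 q [ 0.47  0.73  0.94 -0.84 -2.37  0.41]
[0.01, -0.36, 0.01] [-0.32, -0.4, -0.01]
[0.0, -0.36, 0.01] [-0.32, -0.4, 0.01]
[0.01, -0.36, 0.0] [-0.33, -0.39, 0.03]
[0.0, -0.37, 0.01] [-0.32, -0.4, 0.05]
[0.01, -0.36, 0.01] [-0.32, -0.4, 0.06]
```

>>> jog_arm --plan '[{"delta_rot": [0.01, -0.2, 0.01], "translation": [-0.6, -0.2, -0.01], "fingers": 0.3}, {"delta_rot": [0, -0.36, 0.01], "translation": [-0.35, -0.4, 0.05], "fingers": 0.3}, {"delta_rot": [0.01, -0.4, 0], "translation": [-0.26, -0.45, 0.05], "fingers": 0.3}, {"delta_rot": [0, -0.45, 0.01], "translation": [-0.22, -0.46, 0.05], "fingers": 0.3}, {"delta_rot": [0.01, -0.4, 0.01], "translation": [-0.2, -0.47, 0.05], "fingers": 0.3}, {"delta_rot": [0, 0, 0], "translation": [0, 0, 0], "fingers": 0.3}, {"delta_rot": [0, 0, 0], "translation": [0, 0, 0], "fingers": 0.3}]'

```text
time_s: 23.35
ee_pos: [0.4444, 0.3197, 0.2861]
tool_rot: [-0.054, 0.89, -0.111, -0.439]
force: [0.7, -0.0, -0.3]
opening: 0.0543
grasp_force: 63.7
```

```bash
cat >> plan.py <<'E'
def where():
    p,r,q,s=cur(); Rl=r*RELR.inv(); o=p-Rl.apply(RELP)-FL
    print('t',round(s['time_s'],2),'axial mm',((o@A-.085)*1e3).round(1),'off board',(o@N*1e3).round(1),'side',(o@RY*1e3).round(1),'rot err',(r.inv()*R.from_matrix(RR)*RELR).as_rotvec().round(3),'F',np.round(s['force'],1),'grip',round(s['grasp_force'],1),'open',round(s['opening'],4))
    return p,r,q
E
python3 - <<'E'
from plan import *
p,r,q=where()
im=shot('scene','s8.png'); Rl=r*RELR.inv(); o=p-Rl.apply(RELP)
v=im['pixels'][:,:,::-1].copy()
t=shot('top','t8.png');v2=t['pixels'][:,:,::-1].copy()
for i,vv in((im,v),(t,v2)):
    y=RY*.035
    for L in ([FL-y,FL+y,FL+y+A*.1,FL-y+A*.1,FL-y],[o+Rl.apply(k) for k in([.085,.028,0],[.085,-.028,0],[.085,-.028,.018],[.085,.028,.018],[.085,.028,0],[-.085,.028,0])]):
        cv2.polylines(vv,[(proj(i,np.array(L))*16).round().astype(np.int32)],False,(0,255,0),1,cv2.LINE_AA,4)
cv2.imwrite('pics/v8.png',np.hstack([cv2.resize(v[280:440,330:490],(400,400)),cv2.resize(v2[180:320,90:230],(400,400))]))
P,T=rackpose(.07,.008); p,r,q=rows(p,r,P,T,5,q)
E
```

```text
t 23.35 axial mm 123.1 off board 5.3 side 1.3 rot err [-0.    -0.004 -0.001] F [ 0.7 -0.  -0.3] grip 63.7 open 0.0543
to [0.4652 0.3159 0.2373] peak speed frac 0.06 q [ 0.46  0.78  0.9  -0.78 -2.31  0.51]
[-0.0, -0.01, -0.0] [0.34, -0.01, 0.09]
[-0.0, -0.0, -0.0] [0.35, -0.01, 0.08]
[-0.0, -0.01, -0.0] [0.34, -0.01, 0.09]
[-0.0, -0.0, -0.01] [0.34, -0.01, 0.09]
[-0.0, -0.01, 0.0] [0.35, -0.01, 0.08]
```

View pics/v8.png

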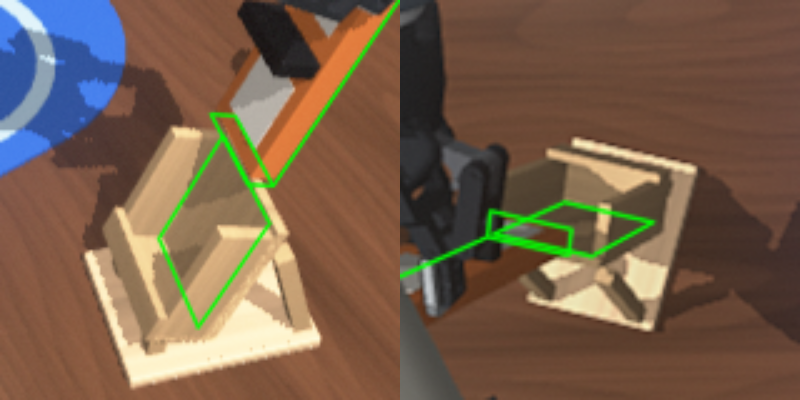

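The overlay (scene crop and top crop) shows the lid's lower end at (240,150), just above the pocket mouth and lined up with it to about 3 mm. I'll lower it in steps, watching the force.

>>> jog_arm --plan '[{"delta_rot": [0, -0.02, 0], "translation": [0.36, 0, -0.04], "fingers": 0.3}, {"delta_rot": [0, -0.01, 0], "translation": [0.36, 0, -0.02], "fingers": 0.3}, {"delta_rot": [0, 0, 0], "translation": [0.36, -0.02, 0.1], "fingers": 0.3}, {"delta_rot": [0, 0, 0], "translation": [0.36, -0.02, 0.1], "fingers": 0.3}, {"delta_rot": [0, 0, 0], "translation": [0.36, 0, 0.1], "fingers": 0.3}, {"delta_rot": [0, 0, 0], "translation": [0.36, 0, 0.1], "fingers": 0.3}, {"delta_rot": [0, 0, 0], "translation": [0, 0, 0], "fingers": 0.3}]'

```text
time_s: 24.15
ee_pos: [0.4746, 0.3133, 0.2276]
tool_rot: [-0.054, 0.888, -0.111, -0.442]
force: [-0.3, 0.1, -1.5]
opening: 0.0541
grasp_force: 63.7
```

```bash
python3 - <<'E'
from plan import *
p,r,q=where()
P,T=rackpose(.03,.009); p,r,q=rows(p,r,P,T,4,q)
P,T=rackpose(0,.007); p,r,q=rows(p,r,P,T,4,q)
E
```

```text
t 24.15 axial mm 57.5 off board 13.8 side 0.3 rot err [ 0.     0.003 -0.002] F [-0.3  0.1 -1.5] grip 63.7 open 0.0541
to [0.4793 0.3123 0.1999] peak speed frac 0.04 q [ 0.46  0.83  0.89 -0.74 -2.27  0.57]
[0.0, 0.01, -0.0] [0.21, -0.0, 0.11]
[0.0, 0.0, -0.01] [0.2, -0.0, 0.1]
[0.0, 0.01, 0.0] [0.21, -0.01, 0.11]
[0.0, 0.0, -0.0] [0.21, 0.0, 0.11]
to [0.4873 0.3103 0.1712] peak speed frac 0.04 q [ 0.45  0.86  0.87 -0.71 -2.23  0.61]
[0.0, 0.0, -0.0] [0.23, -0.0, 0.09]
[0.0, 0.0, -0.0] [0.24, -0.0, 0.09]
[0.0, 0.0, -0.0] [0.23, -0.0, 0.09]
[0.0, 0.0, -0.0] [0.23, -0.0, 0.09]
```

>>> jog_arm --plan '[{"delta_rot": [0, 0.01, 0], "translation": [0.21, 0, 0.11], "fingers": 0.3}, {"delta_rot": [0, 0, 0], "translation": [0.21, 0, 0.11], "fingers": 0.3}, {"delta_rot": [0, 0.01, 0], "translation": [0.21, 0, 0.11], "fingers": 0.3}, {"delta_rot": [0, 0, 0], "translation": [0.21, 0, 0.11], "fingers": 0.3}, {"delta_rot": [0, 0, 0], "translation": [0.2, 0, 0.08], "fingers": 0.3}, {"delta_rot": [0, 0, 0], "translation": [0.2, 0, 0.08], "fingers": 0.3}, {"delta_rot": [0, 0, 0], "translation": [0.15, 0, 0.06], "fingers": 0.3}, {"delta_rot": [0, 0, 0], "translation": [0, 0, 0], "fingers": 0.3}]'

```text
time_s: 24.95
ee_pos: [0.4839, 0.311, 0.1837]
tool_rot: [-0.055, 0.889, -0.111, -0.44]
force: [-0.5, 0.1, -1.9]
opening: 0.0544
grasp_force: 63.7
```

```bash
python3 - <<'E'
from plan import *
p,r,q=where()
P,T=rackpose(0,.007); p,r,q=rows(p,r,P,T,5,q)
E
```

```text
t 24.95 axial mm 13.0 off board 8.1 side 0.1 rot err [-0.    -0.002 -0.   ] F [-0.5  0.1 -1.9] grip 63.7 open 0.0544
to [0.4873 0.3102 0.1713] peak speed frac 0.03 q [ 0.45  0.86  0.87 -0.71 -2.23  0.61]
[-0.0, -0.0, -0.0] [0.08, -0.0, 0.03]
[-0.0, -0.01, -0.0] [0.08, -0.0, 0.03]
[-0.0, 0.0, -0.0] [0.08, -0.0, 0.04]
[-0.0, -0.0, -0.0] [0.08, -0.0, 0.03]
[-0.0, -0.0, -0.0] [0.08, -0.0, 0.03]
```

>>> jog_arm --plan '[{"delta_rot": [0, 0, 0], "translation": [0.08, 0, 0.03], "fingers": 0.3}, {"delta_rot": [0, 0, 0], "translation": [0.08, 0, 0.03], "fingers": 0.3}, {"delta_rot": [0, 0, 0], "translation": [0.08, 0, 0.03], "fingers": 0.3}, {"delta_rot": [0, 0, 0], "translation": [0.07, 0, 0.03], "fingers": 0.3}, {"delta_rot": [0, 0, 0], "translation": [0, 0, 0], "fingers": 0.3}, {"delta_rot": [0, 0, 0], "translation": [0, 0, 0], "fingers": 0.3}]'

```text
time_s: 25.55
ee_pos: [0.4867, 0.3104, 0.175]
tool_rot: [-0.055, 0.89, -0.111, -0.44]
force: [0.3, 0.4, -0.1]
opening: 0.0541
grasp_force: 63.7
```

```bash
python3 -c "
from plan import *
where()"
```

```text
t 25.55 axial mm 3.9 off board 7.9 side -0.0 rot err [-0.001 -0.003  0.001] F [ 0.3  0.4 -0.1] grip 63.7 open 0.0541
```

>>> jog_arm --plan '[{"delta_rot": [0, 0, 0], "translation": [0.04, 0, 0.02], "fingers": 0.3}, {"delta_rot": [0, 0, 0], "translation": [0.04, 0, 0.01], "fingers": 0.3}, {"delta_rot": [0, 0, 0], "translation": [0.03, 0, 0.01], "fingers": 0.3}, {"delta_rot": [0, 0, 0], "translation": [0, 0, 0], "fingers": 0.3}, {"delta_rot": [0, 0, 0], "translation": [0, 0, 0], "fingers": 0.3}]'

```text
time_s: 26.05
ee_pos: [0.4877, 0.3102, 0.1717]
tool_rot: [-0.055, 0.89, -0.111, -0.44]
force: [0.5, -1.0, -0.7]
opening: 0.0542
grasp_force: 63.7
```

```bash
python3 -c "
from plan import *
where()"
```

```text
t 26.05 axial mm 0.4 off board 7.7 side -0.1 rot err [-0.001 -0.003  0.001] F [ 0.5 -1.  -0.7] grip 63.7 open 0.0542
```

>>> jog_arm --plan '[{"delta_rot": [0, 0, 0], "translation": [0.04, 0, 0.01], "fingers": 0.3}, {"delta_rot": [0, 0, 0], "translation": [0.03, 0, 0.01], "fingers": 0.3}, {"delta_rot": [0, 0, 0], "translation": [0, 0, 0], "fingers": 0.3}, {"delta_rot": [0, 0, 0], "translation": [0, 0, 0], "fingers": 0.3}]'

```text
time_s: 26.45
ee_pos: [0.4883, 0.31, 0.1703]
tool_rot: [-0.055, 0.89, -0.11, -0.439]
force: [-1.5, -0.1, 3.0]
opening: 0.0542
grasp_force: 63.9
```

```bash
python3 -c "
from plan import *
where()"
```

```text
t 26.45 axial mm -1.2 off board 7.8 side -0.0 rot err [-0.001 -0.003  0.001] F [-1.5 -0.1  3. ] grip 63.9 open 0.0542
```

>>> jog_arm --plan '[{"delta_rot": [0, 0, 0], "translation": [-0.03, 0, 0.06], "fingers": 0.3}, {"delta_rot": [0, 0, 0], "translation": [-0.02, 0, 0.06], "fingers": 0.3}, {"delta_rot": [0, 0, 0], "translation": [-0.02, 0, 0.06], "fingers": 0.3}, {"delta_rot": [0, 0, 0], "translation": [0, 0, 0], "fingers": 0.3}, {"delta_rot": [0, 0, 0], "translation": [0, 0, 0], "fingers": 0.3}]'

```text
time_s: 26.95
ee_pos: [0.4829, 0.3115, 0.1682]
tool_rot: [-0.055, 0.89, -0.111, -0.44]
force: [-1.7, -0.2, 4.2]
opening: 0.0542
grasp_force: 63.9
```

```bash
python3 -c "
from plan import *
where()"
```

```text
t 26.95 axial mm -1.1 off board 1.8 side -0.2 rot err [-0.001 -0.003  0.001] F [-1.7 -0.2  4.2] grip 63.9 open 0.0542
```

>>> jog_arm --plan '[{"delta_rot": [0, 0, 0], "translation": [0, 0, 0], "fingers": 0.75}, {"delta_rot": [0, 0, 0], "translation": [0, 0, 0], "fingers": 0.85}, {"delta_rot": [0, 0, 0], "translation": [0, 0, 0], "fingers": 1}, {"delta_rot": [0, 0, 0], "translation": [0, 0, 0], "fingers": 1}, {"delta_rot": [0, 0, 0], "translation": [0, 0, 0], "fingers": 1}]'

```text
time_s: 27.45
ee_pos: [0.4832, 0.3114, 0.1679]
tool_rot: [-0.055, 0.89, -0.111, -0.439]
force: [0.3, 0.6, -1.0]
opening: 0.0856
grasp_force: 0.0
```

```bash
python3 -c "
from plan import *
p,r,q=where()
rows(p,r,p+r.apply([0,0,-.18]),r,7,q)"
```

```text
t 27.45 axial mm -1.6 off board 2.0 side -0.1 rot err [-0.001 -0.003  0.   ] F [ 0.3  0.6 -1. ] grip 0.0 open 0.0856
unreach 5 3.327228869847154 0.06287425372684641
unreach 6 6.9639424498061375 0.1416590145029307
unreach 7 10.088636895197345 0.2202631602880736
to [0.6217 0.2762 0.2773] peak speed frac 0.64 q [ 0.26  0.98  1.5  -0.99 -2.45  0.27]
[0.0, 0.0, 0.0] [0.0, 0.0, -0.86]
[0.0, 0.0, 0.0] [-0.0, 0.0, -0.85]
[0.0, 0.0, 0.0] [0.0, 0.0, -0.86]
[0.0, 0.0, 0.0] [0.0, -0.0, -0.86]
[0.0, 0.0, 0.0] [0.0, -0.0, -0.86]
[0.0, 0.0, 0.0] [0.0, 0.0, -0.85]
[0.0, 0.0, 0.0] [0.0, 0.0, -0.86]
```

>>> jog_arm --plan '[{"delta_rot": [0, 0, 0], "translation": [0, 0, -0.3], "fingers": 1}, {"delta_rot": [0, 0, 0], "translation": [0, 0, -0.6], "fingers": 1}, {"delta_rot": [0, 0, 0], "translation": [0, 0, -0.6], "fingers": 1}, {"delta_rot": [0, 0, 0], "translation": [0, 0, -0.6], "fingers": 1}, {"delta_rot": [0, 0, 0], "translation": [0, 0, -0.6], "fingers": 1}, {"delta_rot": [0, 0, 0], "translation": [-0.5, 0, -0.2], "fingers": 1}, {"delta_rot": [0, 0, 0], "translation": [-0.5, 0, -0.2], "fingers": 1}, {"delta_rot": [0, 0, 0], "translation": [-0.5, 0, -0.2], "fingers": 1}, {"delta_rot": [0, 0, 0], "translation": [0, 0, 0], "fingers": 1}]'

```text
time_s: 28.35
ee_pos: [0.5331, 0.2987, 0.2664]
tool_rot: [-0.056, 0.891, -0.11, -0.437]
force: [-0.3, 0.3, 1.1]
opening: 0.0854
grasp_force: 0.0
```

```bash
python3 - <<'E'
from plan import *
p,r,q=where(); print(p)
Rl=RR; o=FL+A*.084+N*.0
lab=[o+RR@np.array([s*.045,0,.018]) for s in(-1,1)]; corners=[o+RR@np.array([-.085,y,.018]) for y in(-.028,.028)]
for c in('scene','top','wrist'):
    im=shot(c,c+'9.png'); print(c,'expected labels',proj(im,lab).round(1).tolist(),'upper corners',proj(im,corners).round(1).tolist())
    hsv=cv2.cvtColor(im['pixels'],cv2.COLOR_RGB2HSV)
    m=cv2.inRange(hsv,(5,150,70),(18,255,255)); n,l,st,ce=cv2.connectedComponentsWithStats(m)
    print('  orange',[(st[i].tolist(),ce[i].round(0).tolist()) for i in range(1,n) if st[i,4]>60])
    print('  yellow',[ (s,th,yellow(im,s,th)) for s in(-1,1) for th in(0,1.9,2)])
E
```

```text
t 28.35 axial mm 73.4 off board 84.4 side -0.0 rot err [-0.003 -0.008  0.003] F [-0.3  0.3  1.1] grip 0.0 open 0.0854
[0.53306553 0.29867796 0.26638587]
scene expected labels [[426.3, 337.1], [401.2, 376.4]] upper corners [[430.6, 304.5], [446.8, 332.4]]
  orange [([171, 268, 26, 37, 718], [184.0, 287.0]), ([410, 305, 49, 66, 1301], [436.0, 338.0]), ([387, 358, 14, 43, 167], [393.0, 380.0])]
  yellow [(-1, 0, 0.0), (-1, 1.9, 1.0), (-1, 2, 1.0), (1, 0, 0.0), (1, 1.9, 0.0), (1, 2, 0.0)]
top expected labels [[132.6, 260.0], [155.1, 249.7]] upper corners [[136.1, 268.7], [106.1, 262.0]]
  orange [([338, 127, 20, 26, 364], [347.0, 141.0])]
  yellow [(-1, 0, 0.0), (-1, 1.9, 0.0), (-1, 2, 0.22), (1, 0, 0.0), (1, 1.9, 0.0), (1, 2, 0.78)]
wrist expected labels [[320.9, 146.1], [320.6, 11.8]] upper corners [[363.7, 206.5], [278.3, 206.7]]
  orange [([123, 0, 114, 105, 4028], [189.0, 35.0]), ([279, 0, 84, 54, 1546], [320.0, 27.0]), ([413, 0, 227, 55, 4592], [520.0, 26.0]), ([277, 79, 86, 135, 5989], [319.0, 151.0]), ([552, 106, 88, 83, 2027], [606.0, 149.0]), ([618, 110, 22, 20, 125], [631.0, 119.0]), ([547, 147, 23, 23, 113], [559.0, 160.0]), ([592, 201, 48, 43, 942], [619.0, 225.0]), ([0, 325, 124, 73, 2627], [47.0, 354.0]), ([76, 428, 50, 52, 870], [101.0, 458.0])]
  yellow [(-1, 0, None), (-1, 1.9, None), (-1, 2, None), (1, 0, None), (1, 1.9, None), (1, 2, None)]
```

```bash
python3 -c "
from rig import ctrl
print(ctrl.close_job())"
```

```text
the job is handed in; nothing more can be done
None
```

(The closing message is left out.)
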